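Put the class power packs on charge

ROBOT

A 6-joint arm with a two-finger parallel gripper is mounted at the origin on the work surface. World frame = base frame: x ahead of the robot, y to its left, z up, the work surface at z = 0. Lengths are in mm, angles in rad, forces in N, time in s.
With the tool pointing down it reaches from about 400 to 925 mm from the base axis. Payload 3.4 kg.
Tool frame: the origin (TCP) lies midway between the tips of the shut fingers; the grasp point (between the pads) lies 19 mm behind it; z points along the fingers, y is the direction in which the jaws open and shut (so a half turn about z gives the same grasp; the last joint's range is limited). The gripper opens to 85 mm and grips with 20 to 120 N. Pads are 22 mm wide; open, the fingers measure 114 mm over their backs; the gripper's body (76 mm by 85 mm) begins 54 mm behind the grasp point. The pads swing forward as they close: fully open they stand 13 mm farther back than shut.
Start: joints at [1.22, 0.307, 1.506, -0, 1.328, -0.073], TCP at [157.712, 552.954, 231.305] pointing down, gripper open.
Joint ranges: [-3.12, 3.12], [-1.05, 2.28], [0.14, 2.33], [-1.42, 4.57], [0.1, 2.73], [-2.68, 2.68]. Speed limits (rad/s): [2.57, 2.57, 3.14, 3.14, 3.14, 3.14].

INTERFACE

Orientations are given as a rotation vector (axis times angle).
In Python, from plant import env gives the robot as it stands. The module is installed in compiled form; this text tells all that it offers.
- The arm moves only by the tool move_arm, never from a script. Its argument "deltas" is a list of rows, each a list of 3 entries, a list of its own where there are three numbers: the turn, a rotation vector about the tool's x, y, z in units of 6 degrees (1.0 is 6 degrees), then the shift along the tool's x, y, z in mm, then the opening, from -1 (shut) to 1 (fully open), so that 0 is half open. In form: [[[wx, wy, wz], [dx, dy, dz], hand], ...]. A call has 1 to 12 rows; each row shifts and turns the commanded pose from where the row before left it, along the tool's axes as they then stand; what a row does not reach is not made up. A row lasts 1/8 s, in which the tool goes at most 62.5 mm and 10.7 degrees, less where a joint would pass 70% of its speed; a pose out of reach is approached as far as the arm can. A call with a gripper value outside its range is refused whole. The fingers move at their own pace and stop on an object; the grip force is fixed at half the most. Time passes only in rows, so rows that do not move let the fingers close. It gives the time, the measured TCP pose, the force and the opening at its end, in the units of the state.
- env.state(): the state, without advancing time (a new reading comes with each control period).
- env.read_camera(name): name is "scene" or "side" or "wrist"; returns a dict with "img" (420x560x3 uint8, red, green, blue), "K" (3x3 intrinsics, pixels), "world_to_cam" (4x4, takes a point from world to camera coordinates). Camera axes: x right, y down, z forward; pixel columns grow to the right and rows downward; lengths in mm; the calibration is good to about 2 mm. The wrist camera is an equidistant fisheye: a pixel r from the principal point sees the ray r / f radians off the axis. A picture is of the moment at which its call begins. There is no depth.
- env.finish_job(): hands the job in, once; it reports no verdict.
The state is a dict: "time": time; "q": joint angles; "dq": joint speeds; "effort": joint torques, N m; "ee_pos": TCP position; "ee_rot": TCP orientation; "ft_force": force on the tool from outside, world axes, zero at the start; "wrist_torque": the same for the moment, N m; "grip_width": finger opening in mm.
Only numpy, scipy, OpenCV 4.12 (cv2) and the standard library are available. Lean on these libraries where they do the work, as an engineer would, in place of code of your own. Each camera call takes 0.05 s, during which the arm holds its last target.

TASK

Press the red stop button fully down to make the charging dock safe, then slide every power pack on the counter fully home between the guides of a bay of its own (any bay, either end first) and turn that bay's turnbutton square across behind it. Only when all the packs are home and secured, twist the stop button clockwise until it is fully up again. Leave the phone, tape and pen cup where they are.

Things in the scene. Friction and masses are not known exactly. Their poses are not given: they have to be found in the camera images.
- dock: grey charging dock, fixed, 310 mm wide. Origin on the counter under the middle of the end-stop face; x points into the bays (away from the robot), y left, z up. Floor plate 6 mm thick, x -245 to +40 mm, bare before the mouths (x below -142). Three bays centred at y +90, 0, -90 mm between four guides (y +-45, +-135) whose tops are 22 mm above the counter
- bay0 (a point): where the centre of a fully home pack lies in bay0: 40 mm before the end-stop, 20 mm above the counter (14 mm above the dock floor); axes as the dock's. The channel is 50 mm wide from the end-stop out to dock x -60 mm, then the guides taper and it widens to 84 mm at the mouth, x -142. A hood (underside 42, top 58 mm above the counter) covers the last 26 mm, so packs must be slid in
- bay1 (a point): where the centre of a fully home pack lies in bay1: 40 mm before the end-stop, 20 mm above the counter (14 mm above the dock floor); axes as the dock's. The channel is 50 mm wide from the end-stop out to dock x -60 mm, then the guides taper and it widens to 84 mm at the mouth, x -142. A hood (underside 42, top 58 mm above the counter) covers the last 26 mm, so packs must be slid in
- bay2 (a point): where the centre of a fully home pack lies in bay2: 40 mm before the end-stop, 20 mm above the counter (14 mm above the dock floor); axes as the dock's. The channel is 50 mm wide from the end-stop out to dock x -60 mm, then the guides taper and it widens to 84 mm at the mouth, x -142. A hood (underside 42, top 58 mm above the counter) covers the last 26 mm, so packs must be slid in
- turn0 (a joint): aluminium turnbutton of bay0, on the guide to its left (+y). 0 = open, along the guide, pointing out of the mouth (dock -x); 1.57 = shut, pointing across bay0 (dock -y) behind a home pack; anticlockwise from above to shut, stops at 0 and 1.6 rad; about 1 N at the post, stays where left. Bar 12 mm wide, 23 to 31 mm above the counter, reaching 46 mm from the pivot
- turn0_pivot (a point): pivot of turnbutton turn0 at the bar's underside, 23 mm above the counter, dock x = -88 mm; axes as the dock's
- turn0_post (a point): middle of the upright round black post of turnbutton turn0: 12 mm diameter, 31 to 65 mm above the counter, point at 48 mm; it stands 34 mm from the pivot
- turn1 (a joint): aluminium turnbutton of bay1, on the guide to its left (+y). 0 = open, along the guide, pointing out of the mouth (dock -x); 1.57 = shut, pointing across bay1 (dock -y) behind a home pack; anticlockwise from above to shut, stops at 0 and 1.6 rad; about 1 N at the post, stays where left. Bar 12 mm wide, 23 to 31 mm above the counter, reaching 46 mm from the pivot
- turn1_pivot (a point): pivot of turnbutton turn1 at the bar's underside, 23 mm above the counter, dock x = -88 mm; axes as the dock's
- turn1_post (a point): middle of the upright round black post of turnbutton turn1: 12 mm diameter, 31 to 65 mm above the counter, point at 48 mm; it stands 34 mm from the pivot
- turn2 (a joint): aluminium turnbutton of bay2, on the guide to its left (+y). 0 = open, along the guide, pointing out of the mouth (dock -x); 1.57 = shut, pointing across bay2 (dock -y) behind a home pack; anticlockwise from above to shut, stops at 0 and 1.6 rad; about 1 N at the post, stays where left. Bar 12 mm wide, 23 to 31 mm above the counter, reaching 46 mm from the pivot
- turn2_pivot (a point): pivot of turnbutton turn2 at the bar's underside, 23 mm above the counter, dock x = -88 mm; axes as the dock's
- turn2_post (a point): middle of the upright round black post of turnbutton turn2: 12 mm diameter, 31 to 65 mm above the counter, point at 48 mm; it stands 34 mm from the pivot
- pack0_c (a point): centre of power pack 0 (absent in some starts): white and grey block, 80 mm (x) by 46 mm (y) by 28 mm high, 180 g, lying flat; x along its length. All packs are alike; either end may go in first
- pack1_c (a point): centre of power pack 1 (absent in some starts): white and grey block, 80 mm (x) by 46 mm (y) by 28 mm high, 180 g, lying flat; x along its length. All packs are alike; either end may go in first
- pack2_c (a point): centre of power pack 2 (absent in some starts): white and grey block, 80 mm (x) by 46 mm (y) by 28 mm high, 180 g, lying flat; x along its length. All packs are alike; either end may go in first
- stop (a joint): how far the stop button is pressed, m: 0 = up (released), 0.010 = fully down. It takes about 3 to 6 N, pressed at the middle, and stays down
- stop_twist (a joint): turn of the same head, rad, anticlockwise from above: 0 when up, 0.8 when fully down. Head height and turn go together like a coarse screw (12.5 mm per rad): the head turns as it is pressed, and turning it clockwise by 0.8 rad (about 46 degrees) raises it 10 mm to the released position
- stop_top (a point): middle of the domed top of the red mushroom stop button on its yellow box (90 x 90 x 50 mm, fixed). Head: 40 mm diameter with ribbed side; when up its side spans 68 to 90 mm above the counter and its top lies at 94 mm; all 10 mm lower when pressed
- phone: bystander: black phone, 72 x 146 x 9 mm, lying on the counter; origin at the middle of its underside
- tape: bystander: roll of tape, 90 mm across, 24 mm high, lying flat; origin at the middle of its underside
- pencup: bystander: grey pen cup, 80 mm across, 100 mm high; origin at the middle of its underside

How it is judged:
By the outcome, as a careful person would: the job done as asked, in the order asked, and still so for the second after the job is handed in, with the robot touching nothing.
Of pack0, pack1, pack2 only 2 to 3 are there at a start; the rules pass over those that are not, and their reading is None.
At some moment in a run one of pack0, pack1, pack2 may be knocked a few centimetres aside while the robot is not near it.
Once in a run the grip may slacken for a moment while it holds something.
It also fails if it takes over 210 s, if anything falls off the work surface, if the arm or the gripper's body presses on something with over 40 N, if the wrist force passes 120 N, or if a joint passes its speed limit or range.

## Working session

There is one attempt and no reset: what is moved stays moved. The work goes in short steps, Python scripts to look and compute and a tool call to move; the robot and the scene stay as the last step left them, time stands still between calls to the robot, and variables do not carry over. Pictures are saved under pics/ and viewed, and the job is handed in when it is done.

Besides the shell and the picture viewer there is one more tool, called after ">>>" as name([rows], argument=value, ...), one row to a line, values as JSON. move_arm: Moves the arm, as the interface text tells. Its arguments: {"type":"object","properties":{"deltas":{"type":"array","items":{"type":"array"}}},"required":["deltas"]}

```bash
mkdir -p pics; ls
cat > h.py <<'E'
import numpy as np, cv2
from plant import env
def snap(name,fn):
    d=env.read_camera(name); cv2.imwrite('pics/'+fn,d['img'][:,:,::-1]); return d
def ray(d,u,v,fish=False):
    K=d['K'];T=d['world_to_cam'];R=T[:3,:3];t=T[:3,3]
    x=(u-K[0,2])/K[0,0];y=(v-K[1,2])/K[1,1]
    if fish:
        r=np.hypot(x,y); s=np.sin(r)/r if r>1e-9 else 1; c=np.array([x*s,y*s,np.cos(r)])
    else: c=np.array([x,y,1.])
    return -R.T@t, R.T@c
def onplane(d,u,v,z,fish=False):
    o,r=ray(d,u,v,fish); return o+r*(z-o[2])/r[2]
def proj(d,p,fish=False):
    K=d['K'];T=d['world_to_cam'];c=T[:3,:3]@np.array(p,float)+T[:3,3]
    if fish:
        a=np.arctan2(np.hypot(c[0],c[1]),c[2]);h=np.hypot(c[0],c[1]);x,y=c[0]/h*a,c[1]/h*a
    else: x,y=c[:2]/c[2]
    return np.array([K[0,0]*x+K[0,2],K[1,1]*y+K[1,2]])
E
python3 - <<'E'
from h import *
for n in ['scene','side','wrist']:
    d=snap(n,n+'0.png'); print(n,d['K'].round(1).tolist(),d['world_to_cam'].round(3).tolist())
print(env.state())
E
```

```text
pics
scene [[462.9, 0.0, 273.0], [0.0, 462.9, 211.9], [0.0, 0.0, 1.0]] [[0.33, 0.944, 0.007, -158.758], [0.647, -0.221, -0.73, -336.653], [-0.687, 0.245, -0.684, 1719.649], [0.0, 0.0, 0.0, 1.0]]
side [[392.6, 0.0, 279.7], [0.0, 392.6, 215.5], [0.0, 0.0, 1.0]] [[0.988, -0.153, 0.004, -556.084], [-0.08, -0.539, -0.838, 75.919], [0.13, 0.828, -0.545, 1211.598], [0.0, 0.0, 0.0, 1.0]]
wrist [[325.2, 0.0, 273.6], [0.0, 325.2, 212.0], [0.0, 0.0, 1.0]] [[0.274, 0.962, -0.002, -573.378], [0.915, -0.26, 0.309, -40.853], [0.296, -0.086, -0.951, 379.53], [0.0, 0.0, 0.0, 1.0]]
{'time': 0.15, 'q': array([ 1.21947149e+00,  3.07383754e-01,  1.50736579e+00, -1.18146249e-05,
        1.32839481e+00, -7.34663086e-02]), 'dq': array([-0.00107028, -0.00357617, -0.0027473 , -0.00073754, -0.00101394,
       -0.00159845]), 'effort': array([ 1.69740633e-03, -4.57980037e+01, -2.52220935e+01, -4.75923309e-05,
        8.52161378e-03,  1.82909099e-05]), 'ee_pos': array([157.54803232, 552.44739802, 230.60546069]), 'ee_rot': array([-4.35008171e-01, -3.11100979e+00,  2.38619421e-03]), 'ft_force': array([-0.57647099, -0.27717241,  0.37419165]), 'wrist_torque': array([ 0.03386329, -0.02632487, -0.02918088]), 'grip_width': 85.23187630390495}
```

View pics/scene0.png

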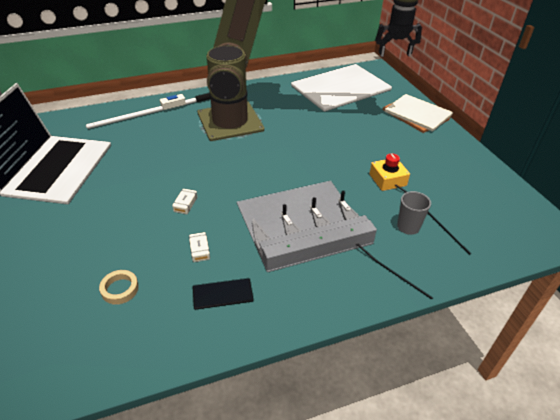

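View pics/side0.png

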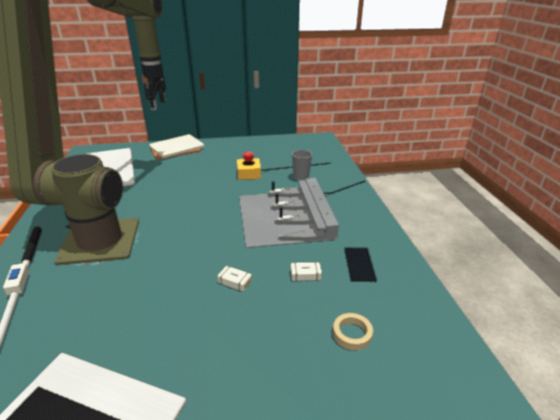

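View pics/wrist0.png

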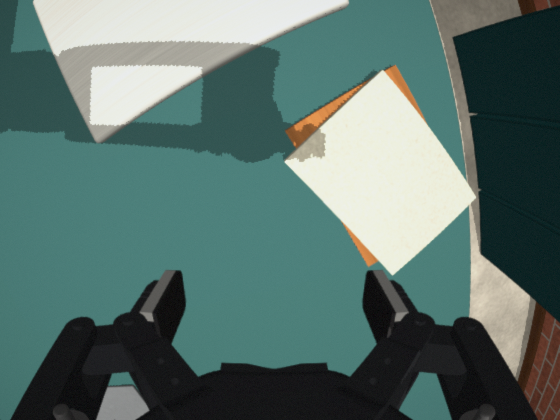

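The scene picture shows two packs, at (185,201) and (200,246), with the dock at (305,220), the stop button at (392,159), the cup at (413,212), the tape at (119,287) and the phone at (223,293). The side view shows the same two packs, at (235,278) and (306,271). I'll zoom in.

Run:
```python
import cv2,numpy as np
a=cv2.imread('pics/scene0.png'); b=cv2.imread('pics/side0.png')
cv2.imwrite('pics/z1.png',cv2.resize(a[130:280,170:440],None,fx=2.9,fy=2.9,interpolation=cv2.INTER_CUBIC))
cv2.imwrite('pics/z2.png',cv2.resize(b[140:300,190:390],None,fx=3.7,fy=3.7,interpolation=cv2.INTER_CUBIC))
from h import *
s=env.read_camera('scene'); d=env.read_camera('side')
def col(img,lo,hi):
    h=cv2.cvtColor(img,cv2.COLOR_RGB2HSV); return cv2.inRange(h,lo,hi)
# red
for n,c in (('scene',s),('side',d)):
    m=col(c['img'],(0,180,120),(6,255,255))|col(c['img'],(174,180,120),(180,255,255))
    nn,l,st,ce=cv2.connectedComponentsWithStats(m)
    print(n,'red',[(st[i].tolist(),ce[i].round(1).tolist()) for i in range(1,nn) if st[i,4]>25])
    m=col(c['img'],(8,0,150),(35,90,255)) 
    nn,l,st,ce=cv2.connectedComponentsWithStats(m)
    print(n,'white',[(st[i].tolist(),ce[i].round(1).tolist(),onplane(c,*ce[i],28).round(0).tolist()) for i in range(1,nn) if 25<st[i,4]<2000])
```

```text
scene red [([386, 154, 13, 12, 103], [392.4, 159.9])]
scene white [([136, 1, 12, 12, 115], [141.5, 6.3], [-1216.0, -159.0, 28.0]), ([165, 0, 12, 9, 90], [170.7, 3.7], [-1206.0, -2.0, 28.0]), ([194, 0, 11, 6, 54], [199.2, 2.1], [-1182.0, 150.0, 28.0]), ([296, 0, 18, 3, 29], [302.8, 0.4], [-1029.0, 704.0, 28.0]), ([319, 1, 19, 5, 39], [327.4, 3.0], [-949.0, 817.0, 28.0]), ([342, 0, 18, 3, 28], [349.4, 0.5], [-947.0, 950.0, 28.0]), ([264, 2, 8, 9, 40], [267.7, 6.5], [-1001.0, 488.0, 28.0]), ([105, 4, 13, 12, 122], [111.1, 9.4], [-1221.0, -318.0, 28.0]), ([296, 4, 20, 5, 45], [305.4, 5.6], [-950.0, 687.0, 28.0]), ([74, 7, 13, 13, 126], [79.9, 12.8], [-1221.0, -476.0, 28.0]), ([42, 11, 13, 12, 128], [47.8, 16.6], [-1217.0, -634.0, 28.0]), ([112, 13, 109, 16, 425], [167.4, 19.8], [-982.0, -59.0, 28.0]), ([8, 14, 14, 13, 136], [14.5, 20.1], [-1219.0, -793.0, 28.0]), ([78, 28, 18, 5, 53], [86.4, 30.1], [-974.0, -456.0, 28.0]), ([246, 52, 132, 28, 1008], [309.9, 65.4], [-277.0, 433.0, 28.0]), ([31, 78, 176, 36, 1488], [118.4, 95.2], [-276.0, -372.0, 28.0]), ([0, 83, 17, 17, 47], [7.3, 91.4], 
[... 738 characters left out ...]
[91, 149, 42, 35, 754], [118.2, 162.8], [-29.0, 502.0, 28.0]), ([453, 168, 107, 94, 1028], [510.5, 214.9], [1315.0, -95.0, 28.0]), ([0, 176, 8, 11, 32], [2.3, 180.0], [-432.0, 410.0, 28.0]), ([271, 189, 15, 4, 31], [278.1, 190.4], [585.0, 179.0, 28.0]), ([0, 201, 21, 26, 262], [6.4, 210.3], [-326.0, 178.0, 28.0]), ([278, 200, 13, 5, 44], [283.3, 202.2], [590.0, 94.0, 28.0]), ([277, 214, 17, 6, 58], [285.6, 216.7], [583.0, 4.0, 28.0]), ([0, 260, 29, 83, 585], [11.5, 295.3], [-148.0, -247.0, 28.0]), ([291, 263, 30, 17, 418], [305.4, 270.1], [592.0, -263.0, 28.0]), ([218, 267, 33, 23, 420], [234.0, 276.8], [401.0, -261.0, 28.0]), ([333, 313, 40, 32, 480], [353.2, 328.6], [657.0, -475.0, 28.0])]
```

View pics/z1.png

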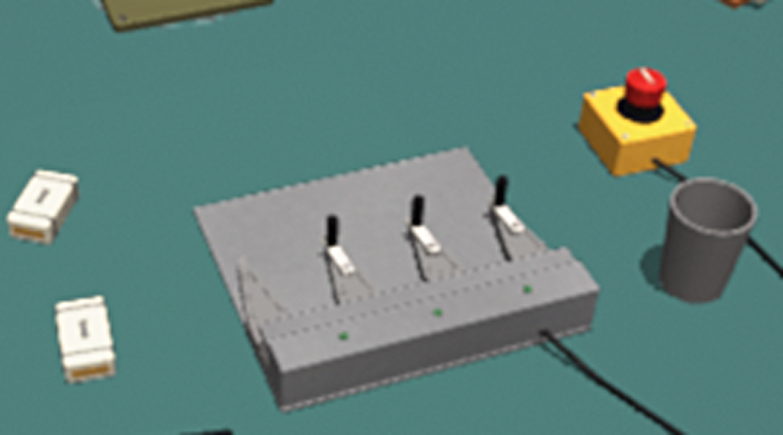

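View pics/z2.png

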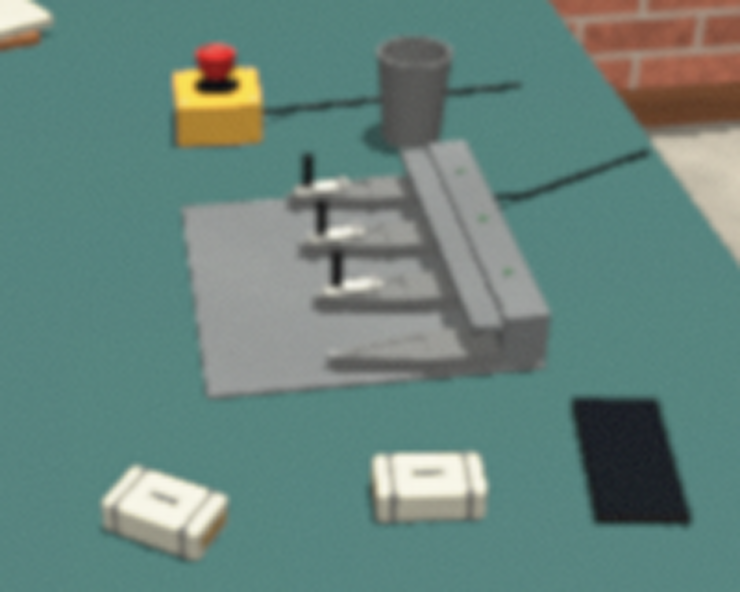

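The turnbuttons all look open, lying along the guides. I'll fit the dock, button and pack poses.

```bash
cat > fit0.py <<'E'
from h import *
from scipy.optimize import least_squares
s=env.read_camera('scene'); d=env.read_camera('side')
A=lambda u,v:(170+u/2.9,130+v/2.9)
B=lambda u,v:(190+u/3.7,140+v/3.7)
# point correspondences dock-frame -> pixel
C=[(s,(-245,-155,6),A(195,207)),(s,(-245,155,6),A(465,148)),(s,(40,-155,0),A(282,410)),
(d,(-245,155,6),B(184,207)),(d,(-245,-155,6),B(208,395)),
(s,(-122,135,65),A(502,177)),(s,(-122,45,65),A(418,197)),(s,(-122,-45,65),A(332,216)),
(d,(-122,135,65),B(307,154)),(d,(-122,45,65),B(321,201)),(d,(-122,-45,65),B(336,251))]
def W(p,q): c,n=np.cos(p[2]),np.sin(p[2]); return np.array([p[0]+c*q[0]-n*q[1],p[1]+n*q[0]+c*q[1],q[2]])
f=lambda p: np.concatenate([proj(c,W(p,q))-np.array(u) for c,q,u in C])
r=least_squares(f,[720,50,0],x_scale=[100,100,.1],loss='soft_l1'); print('dock',r.x.round(3)); print(f(r.x).reshape(-1,2).round(1).tolist())
# stop: triangulate from red blob, center at head z~81 ; use two-view closest point
def tri(p1,p2):
    o1,r1=ray(s,*p1);o2,r2=ray(d,*p2); M=np.array([r1,-r2]).T; t=np.linalg.lstsq(M,o2-o1,rcond=None)[0]
    return (o1+t[0]*r1+o2+t[1]*r2)/2, np.linalg.norm(o1+t[0]*r1-o2-t[1]*r2)
print('stop tri',tri((392.4,159.9),(247.9,156.8)), onplane(s,392.4,159.9,82),onplane(d,247.9,156.8,82))
# packs: white+grey mask, contour silhouette
for n,c,boxes in (('scene',s,[(165,180,205,222),(180,225,218,268)]),('side',d,[(208,258,260,295),(282,255,330,288)])):
  for (x0,y0,x1,y1) in boxes:
    im=c['img'][y0:y1,x0:x1]; h=cv2.cvtColor(im,cv2.COLOR_RGB2HSV)
    m=((h[...,1]<110)|(h[...,0]<40)).astype(np.uint8)*255
    # top face: bright white
    n_,l,st,ce=cv2.connectedComponentsWithStats(m); i=1+st[1:,4].argmax()
    m=(l==i).astype(np.uint8)
    M=cv2.moments(m,True); u,v=M['m10']/M['m00']+x0,M['m01']/M['m00']+y0
    cn=max(cv2.findContours(m,0,2)[0],key=cv2.contourArea)[:,0]+[x0,y0]
    pts=np.array([onplane(c,*p,16)[:2] for p in cn],np.float32)
    print(n,'area',st[i,4],'cen@z14',onplane(c,u,v,14).round(1),cv2.minAreaRect(pts))
E
python3 fit0.py
```

```text
dock [6.88176e+02 4.97040e+01 2.00000e-03]
[[-1.7, 0.3], [-0.2, -0.6], [-1.1, 1.9], [-1.0, -0.9], [-0.4, -0.5], [0.3, 0.5], [0.5, 0.4], [0.3, 0.8], [-0.2, -0.6], [-0.3, -0.9], [-0.2, -0.6]]
stop tri (array([493.50380912, 383.02536545,  76.3423459 ]), np.float64(4.6665136736485975)) [496.74694425 380.74487245  82.        ] [493.36243348 365.51496636  82.        ]
scene area 1678 cen@z14 [ 398.3 -249.7   14. ] ((395.34429931640625, -251.62644958496094), (120.64743041992188, 196.02627563476562), 76.94127655029297)
scene area 1633 cen@z14 [ 591.7 -250.5   14. ] ((589.5126342773438, -252.03549194335938), (103.2169418334961, 161.70704650878906), 75.78015899658203)
side area 1924 cen@z14 [ 399.6 -241.9   14. ] ((395.99627685546875, -239.5338592529297), (143.68804931640625, 150.54464721679688), 81.48147583007812)
side area 1584 cen@z14 [ 595.3 -250.8   14. ] ((598.796875, -250.1951141357422), (131.92970275878906, 136.41481018066406), 81.44379425048828)
```

>>> move_arm([
  [[0, 0, -1.35], [0, 0, 0], 1],
  [[0, 0, -1.35], [0, 0, 0], 1],
  [[0, 0, 0], [-50, -25, 0], -1],
  [[0, 0, 0], [-50, -25, 0], -1],
  [[0, 0, 0], [-50, -25, 0], -1],
  [[0, 0, 0], [-50, -25, 0], -1],
  [[0, 0, 0], [-50, -25, 0], -1],
  [[0, 0, 0], [0, 0, 0], -1],
])

```text
time: 1.35
ee_pos: [412.1, 427.4, 231.2]
ee_rot: [0.0, 3.14, -0.001]
ft_force: [-1.4, 1.2, 0.5]
grip_width: 0.2
```

Run:
```python
from h import *
w=snap('wrist','w1.png'); T=w['world_to_cam']; print('cam',(-T[:3,:3].T@T[:3,3]).round(1))
s=env.state(); print(s['time'],s['ee_pos'],s['ee_rot'],s['q'],s['ft_force'])
from scipy.spatial.transform import Rotation as R
print(R.from_rotvec(s['ee_rot']).as_matrix().round(3))
```

```text
cam [333.2 426.6 373.2]
1.4 [409.88072994 428.20996364 231.06394147] [ 2.04195215e-03 -3.14121597e+00 -1.04142409e-06] [ 7.35853747e-01  3.31743206e-01  1.46875512e+00  2.59505317e-04
  1.34137278e+00 -8.36301734e-01] [-1.29011299  0.06422965  0.01599274]
[[-1.    -0.001 -0.   ]
 [-0.001  1.     0.   ]
 [ 0.     0.    -1.   ]]
```

View pics/w1.png

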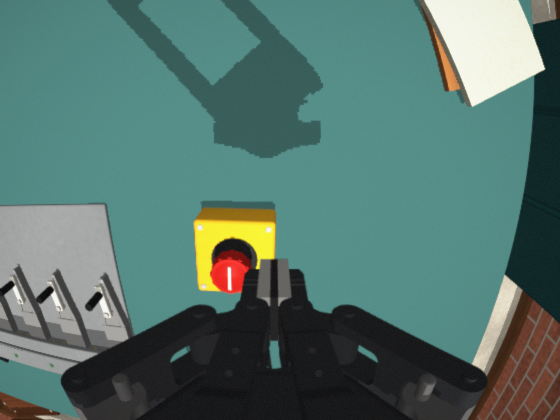

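The wrist view shows the red head at about (231,272) on the yellow box, whose top face spans (196–276, 222–290). The dock is at the left.

Run:
```python
from h import *
im=cv2.imread('pics/w1.png'); w=env.read_camera('wrist')
h=cv2.cvtColor(im,cv2.COLOR_BGR2HSV)
m=cv2.inRange(h,(0,180,100),(7,255,255))|cv2.inRange(h,(172,180,100),(180,255,255))
m=cv2.morphologyEx(m,cv2.MORPH_CLOSE,np.ones((5,5)))
cn=max(cv2.findContours(m,0,2)[0],key=cv2.contourArea)[:,0]
print(cv2.boundingRect(cn),cv2.minEnclosingCircle(cn))
P=np.array([onplane(w,*p,85,True)[:2] for p in cn],np.float32); print(cv2.minEnclosingCircle(P))
P=np.array([onplane(w,*p,90,True)[:2] for p in cn],np.float32); print(cv2.minEnclosingCircle(P))
# white mark
y=cv2.inRange(h,(18,120,120),(32,255,255)); cy=max(cv2.findContours(y,0,2)[0],key=cv2.contourArea)[:,0]
P=np.array([onplane(w,*p,50,True)[:2] for p in cy],np.float32); print('box',P.min(0),P.max(0),cv2.minAreaRect(P))
for u,v in ((198,223),(274,223),(272,288),(204,290)): print(onplane(w,u,v,50,True).round(1))
cv2.imwrite('pics/w1z.png',cv2.resize(im[190:300,180:300],None,fx=5,fy=5))
cv2.imwrite('pics/w1d.png',cv2.resize(im[190:390,0:140],None,fx=3,fy=3))
print(proj(w,[498,381,94],True))
```

```text
(211, 250, 40, 43) ((231.091552734375, 271.4577331542969), 21.477054595947266)
((488.1602783203125, 383.5010070800781), 24.548439025878906)
((485.4388427734375, 384.2601318359375), 24.122682571411133)
box [431.69    338.93262] [532.78076 429.0308 ] ((482.9388732910156, 384.2356262207031), (88.60770416259766, 102.00853729248047), 88.34577178955078)
[448.6 346.1  50. ]
[448.2 427.9  50. ]
[528.2 425.8  50. ]
[532.7 345.7  50. ]
[226.95590869 284.56860875]
```

View pics/w1z.png

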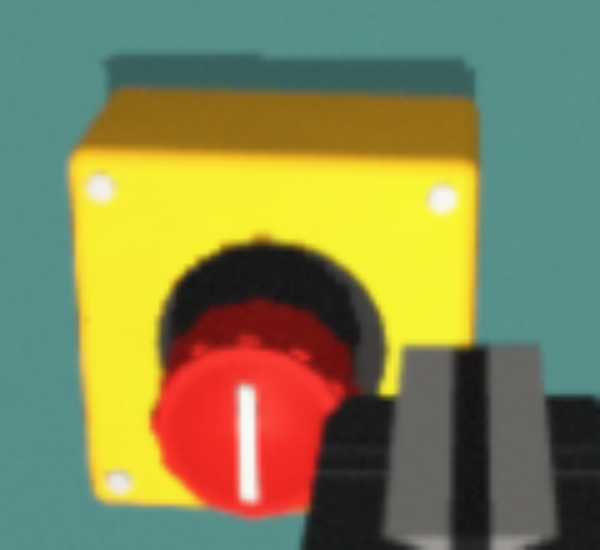

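View pics/w1d.png

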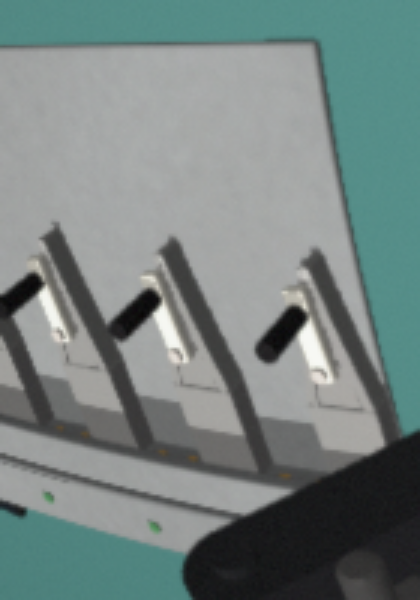

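Run:
```python
from h import *
w=env.read_camera('wrist')
for u,v in ((194.4,220.4),(275.6,222),(199.,290.5)): print(onplane(w,u,v,50,True).round(1))
print('head',onplane(w,229.8,277,92,True))
# whole silhouette mid of left/right extremes -> y
print(onplane(w,180+250/5,190+445/5,94,True))
# dock points
A=lambda u,v:(u/3,190+v/3)
dk=[688.18,49.70,0.002]
def W(p,q): c,n=np.cos(p[2]),np.sin(p[2]); return np.array([p[0]+c*q[0]-n*q[1],p[1]+n*q[0]+c*q[1],q[2]])
for q,u in (((-245,155,6),(318,42)),((-122,135,65),(267,352)),((-122,45,65),(120,330)),((-88,135,31),(320,374)),((-88,45,31),(178,355)),((-88,-45,31),(60,334))):
    print(q,onplane(w,*A(*u),q[2],True)[:2].round(1),W(dk,q)[:2].round(1))
```

```text
[444.3 343.   50. ]
[445.6 430.3  50. ]
[532.2 340.3  50. ]
head [488.84975632 384.81956835  92.        ]
[490.00187064 385.19918352  94.        ]
(-245, 155, 6) [438.6 211.3] [442.9 204.2]
(-122, 135, 65) [560.9 188.2] [565.9 184.5]
(-122, 45, 65) [560.9  99.8] [566.1  94.5]
(-88, 135, 31) [595.7 190. ] [599.9 184.5]
(-88, 45, 31) [596.4 101.2] [600.1  94.5]
(-88, -45, 31) [596.5  11.3] [600.3   4.5]
```

Run:
```python
from h import *
w=snap('wrist','w2.png'); s=env.state(); print(s['time'],s['ee_pos'],w['world_to_cam'][:3,3])
im=w['img'][:,:,::-1]
cv2.imwrite('pics/w2z.png',cv2.resize(im[190:300,180:300],None,fx=5,fy=5,interpolation=cv2.INTER_CUBIC))
cv2.imwrite('pics/w2d.png',cv2.resize(im[190:390,0:140],None,fx=4,fy=4,interpolation=cv2.INTER_CUBIC)[:600])
```

```text
1.55 [407.1816912  429.53785502 231.17207377] [-426.43646529 -430.04353259  253.31774572]
```

View pics/w2z.png

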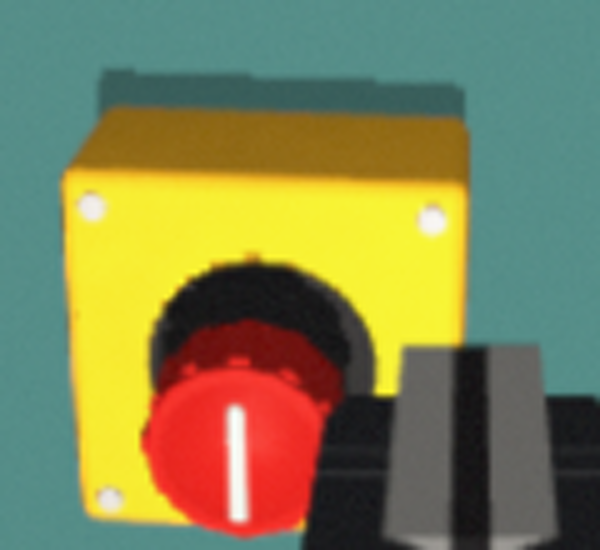

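View pics/w2d.png

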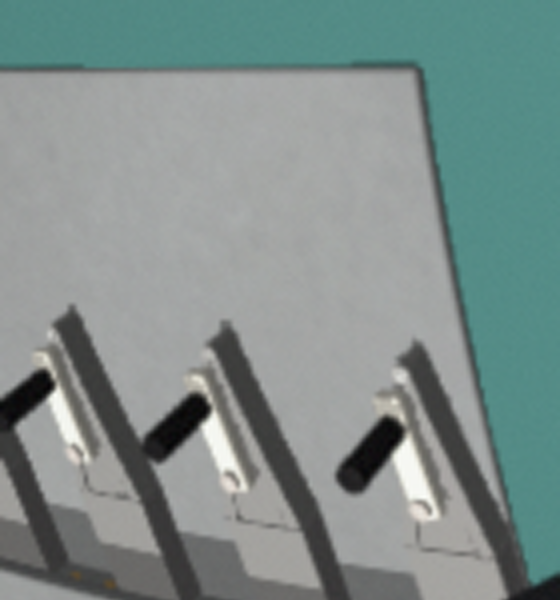

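```bash
cat >> h.py <<'E'
DK=[688.18,49.70,0.002]
def W(p,q): c,n=np.cos(p[2]),np.sin(p[2]); return np.array([p[0]+c*q[0]-n*q[1],p[1]+n*q[0]+c*q[1],q[2]])
E
python3 - <<'E'
from h import *
w=env.read_camera('wrist'); s=env.state(); print(s['time'],s['ee_pos'],w['world_to_cam'][:3,3])
A=lambda u,v:(u/4,190+v/4)
for q,u in (((-245,155,6),(415,65)),((-122,135,65),(352,475)),((-122,45,65),(158,446)),((-88,135,31),(421,508)),((-88,45,31),(233,480)),((-88,-45,31),(78,451))):
    print(q,onplane(w,*A(*u),q[2],True)[:2].round(1),W(DK,q)[:2].round(1))
Z=lambda u,v:(180+u/5,190+v/5)
for u in ((62,172),(469,182),(85,520)): print(onplane(w,*Z(*u),50,True).round(1))
print('head',onplane(w,*Z(242,450),92,True))
# change between images
E
```

```text
1.6 [406.97150766 429.73779321 231.25675954] [-426.29272546 -430.10041045  253.30447934]
(-245, 155, 6) [441. 208.] [442.9 204.2]
(-122, 135, 65) [562.9 186.8] [565.9 184.5]
(-122, 45, 65) [563.4  98.6] [566.1  94.5]
(-88, 135, 31) [599.8 187.4] [599.9 184.5]
(-88, 45, 31) [599.8  98.7] [600.1  94.5]
(-88, -45, 31) [599.7   9.6] [600.3   4.5]
[447.9 341.2  50. ]
[449.3 429.2  50. ]
[536.3 338.4  50. ]
head [491.26961829 384.14478193  92.        ]
```

>>> move_arm([
  [[0, 0, 0], [-43, -23, 0], -1],
  [[0, 0, 0], [-42, -23, 0], -1],
  [[0, 0, 0], [0, 0, 40], -1],
  [[0, 0, 0], [0, 0, 40], -1],
  [[0, 0, 0], [0, 0, 37], -1],
  [[0, 0, 0], [0, 0, 0], -1],
  [[0, 0, 0], [0, 0, 0], -1],
  [[0, 0, 0], [0, 0, 0], -1],
])

```text
time: 2.6
ee_pos: [494.6, 384.9, 116.5]
ee_rot: [-0.009, 3.138, 0.004]
ft_force: [0.1, -0.4, -0.6]
grip_width: 0.3
```

Run:
```python
from h import *
w=snap('wrist','w3.png'); s=env.state(); print(s['time'],s['ee_pos'],s['ft_force'])
c=snap('scene','s3.png'); d=snap('side','d3.png')
a=cv2.resize(c['img'][120:210,350:440],None,fx=4,fy=4); b=cv2.resize(d['img'][110:200,200:290],None,fx=4,fy=4)
cv2.imwrite('pics/z3.png',np.hstack([a,b])[:,:,::-1])
```

```text
2.65 [494.52507499 384.67459661 116.42824549] [-0.10490296  1.14375103 -0.02494499]
```

View pics/z3.png

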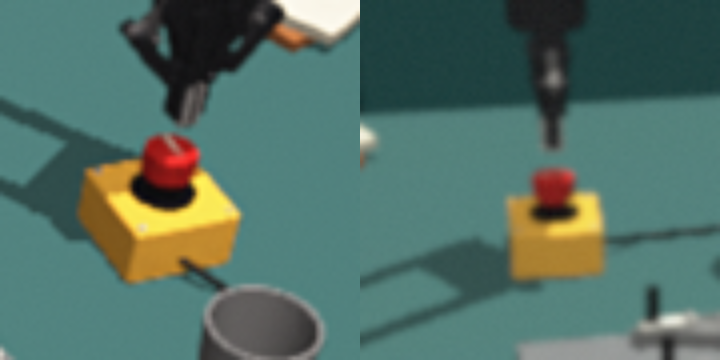

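View pics/w3.png

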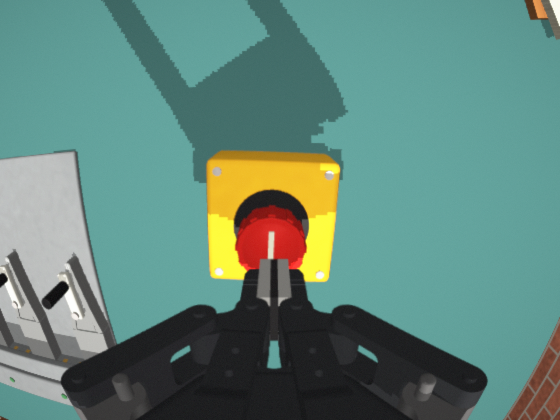

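The fingertips at (274,262) are just above the head. In the wrist view the head spans x 236–306 and its mark is at (271,244).

Run:
```python
from h import *
w=env.read_camera('wrist')
im=w['img']; h=cv2.cvtColor(im,cv2.COLOR_RGB2HSV)
m=cv2.inRange(h,(0,200,170),(6,255,255)); cn=max(cv2.findContours(m,0,2)[0],key=cv2.contourArea); print(cv2.boundingRect(cn))
print(onplane(w,271,242,94,True),onplane(w,271,244,92,True),env.state()['ee_pos'])
for u,v in ((208,160),(339,165),(210,279),(329,281)): print(onplane(w,u,v,50,True).round(1))
print(proj(w,[*env.state()['ee_pos'][:2],94],True))
```

```text
(237, 216, 70, 55)
[486.12694606 381.99103472  94.        ] [488.20643691 381.98460469  92.        ] [494.08704463 384.00201334 115.56136101]
[447.7 340.5  50. ]
[450.6 426.1  50. ]
[535.8 336.5  50. ]
[536.9 424.9  50. ]
[274.57201221 255.0847143 ]
```

>>> move_arm([
  [[0, 0, 0], [2, -2, 6], -1],
  [[0, 0, 0], [0, 0, 8], -1],
  [[0, 0, 0], [0, 0, 6], -1],
  [[0, 0, 0], [0, 0, 3], -1],
  [[0, 0, 0], [0, 0, 3], -1],
  [[0, 0, 0], [0, 0, 2], -1],
  [[0, 0, 0], [0, 0, 2], -1],
  [[0, 0, 0], [0, 0, 1], -1],
  [[0, 0, 0], [0, 0, 1], -1],
  [[0, 0, 0], [0, 0, 0], -1],
])

```text
time: 4.05
ee_pos: [492.0, 381.9, 83.8]
ee_rot: [-0.008, 3.14, 0.001]
ft_force: [-1.7, -1.5, 9.9]
grip_width: -0.1
```

>>> move_arm([
  [[0, 0, 0], [0, 0, 1.5], -1],
  [[0, 0, 0], [0, 0, 0], -1],
  [[0, 0, 0], [0, 0, 0], -1],
])

```text
time: 4.42
ee_pos: [492.1, 382.0, 83.6]
ee_rot: [-0.008, 3.139, 0.002]
ft_force: [-3.7, -2.4, 16.3]
grip_width: 0.1
```

The press bottomed out: z stayed at 83.6 while the force rose to 16 N. Next I'll go to the packs.

>>> move_arm([
  [[0, 0, 0], [0, 0, -50], -1],
  [[0, 0, 0], [0, 0, -50], -1],
  [[0, 0, 0], [0, -40, -50], 1],
  [[0, 0, 0], [-6, -60, 0], 1],
  [[0, 0, 0], [-6, -60, 0], 1],
  [[0, 0, 0], [-6, -60, 0], 1],
  [[0, 0, 0], [-6, -60, 0], 1],
  [[0, 0, 0], [-6, -60, 0], 1],
  [[0, 0, 0], [-6, -60, 0], 1],
  [[0, 0, 0], [-6, -60, 0], 1],
  [[0, 0, 0], [-6, -60, 0], 1],
  [[0, 0, 0], [-6, -60, 0], 1],
])

```text
time: 5.92
ee_pos: [548.3, -199.0, 229.3]
ee_rot: [-0.007, 3.142, 0.001]
ft_force: [0.6, 0.5, -0.6]
grip_width: 85.4
```

>>> move_arm([
  [[0, 0, 0], [0, -50, 0], 1],
  [[0, 0, 0], [0, 0, 0], 1],
  [[0, 0, 0], [0, 0, 0], 1],
  [[0, 0, 0], [0, 0, 0], 1],
  [[0, 0, 0], [0, 0, 0], 1],
])

```text
time: 6.55
ee_pos: [548.8, -245.8, 229.8]
ee_rot: [-0.011, 3.142, 0.0]
ft_force: [0.2, 0.2, 0.4]
grip_width: 85.6
```

```bash
cat >> h.py <<'E'
import pickle
def shot(n):
    o={}
    for c in ('wrist','scene','side'):
        o[c]=snap(c,f'{n}_{c}.png')
    o['state']=env.state(); pickle.dump(o,open(f'pics/{n}.pkl','wb')); s=o['state']; print(s['time'],s['ee_pos'].round(1),s['ee_rot'].round(3),s['q'].round(2),s['ft_force'].round(1),s['grip_width']); return o
E
python3 -c "
from h import *
o=shot('a4')
a=cv2.resize(o['scene']['img'][120:210,350:440],None,fx=4,fy=4); b=cv2.resize(o['side']['img'][110:200,200:290],None,fx=4,fy=4)
cv2.imwrite('pics/z4.png',np.hstack([a,b])[:,:,::-1])
"
```

```text
6.7 [ 548.8 -246.3  229.8] [-0.01   3.141 -0.   ] [-0.49  0.34  1.45  0.    1.34 -2.07] [-0.8 -0.3  0.3] 85.2195827385831
```

View pics/a4_wrist.png

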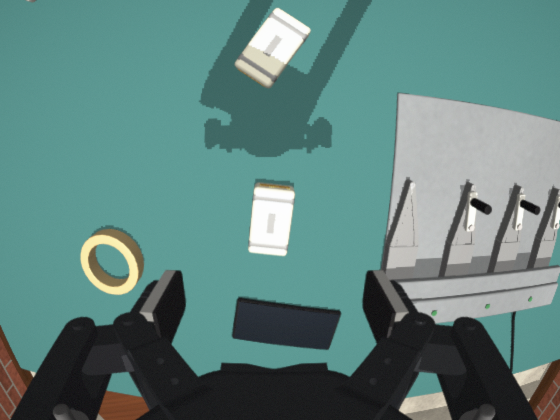

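View pics/z4.png

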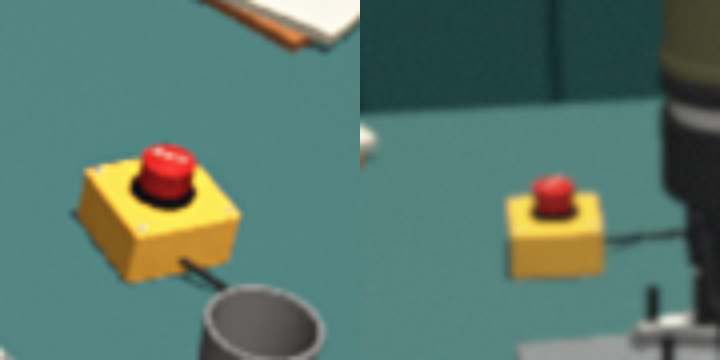

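The button's mark has turned and its head sits lower, so it is pressed. The wrist view shows pack A at (271,218), nearly along x, pack B at (272,47), rotated, and the phone beyond A at (286,322). I'll measure both packs.

```bash
cat >> h.py <<'E'
def packs(w,z=28,fish=True,smax=90,vmin=130,amin=600,h0=5,h1=45):
    h=cv2.cvtColor(w['img'],cv2.COLOR_RGB2HSV)
    m=cv2.inRange(h,(h0,0,vmin),(h1,smax,255)); m=cv2.morphologyEx(m,cv2.MORPH_CLOSE,np.ones((7,7)))
    out=[]
    for c in cv2.findContours(m,0,2)[0]:
        if cv2.contourArea(c)<amin: continue
        P=np.array([onplane(w,*p,z,fish)[:2] for p in c[:,0]],np.float32)
        r=cv2.minAreaRect(P); b=cv2.boxPoints(r); e=[b[1]-b[0],b[2]-b[1]]; e=max(e,key=np.linalg.norm)
        out.append((np.round(r[0],1),np.round(r[1],1),round(float(np.degrees(np.arctan2(e[1],e[0]))),1),cv2.boundingRect(c)))
    return out
E
python3 -c "
from h import *
o=pickle.load(open('pics/a4.pkl','rb'))
for p in packs(o['wrist']): print(p)
w=o['wrist']
for q,u in (((-245,-155,6),(399,94)),((-122,-45,65),(487,208)),((-122,45,65),(536,209)),((-88,-45,31),(471,228)),((-88,45,31),(520,227))): print(q,onplane(w,*u,q[2],True)[:2].round(1),W(DK,q)[:2].round(1))
"
```

```text
(array([958.6,  51.4]), array([156.9,  80.6]), 72.8, (399, 392, 52, 28))
(array([ 657.3, -463.4]), array([87.2, 87.1]), 87.8, (80, 235, 58, 60))
(array([600. ,  95.5]), array([ 43. , 110.5]), -7.0, (497, 187, 29, 75))
(array([598.1,   7.6]), array([109.7,  51.8]), 1.0, (447, 184, 33, 81))
(array([ 591.6, -249.6]), array([44.7, 82.4]), -6.3, (248, 183, 47, 72))
(array([599.2, -81.6]), array([112.4,  49.6]), 0.2, (386, 181, 39, 89))
(array([ 401.9, -248.9]), array([45.7, 79.2]), -34.7, (235, 8, 75, 79))
(-245, -155, 6) [ 444.2 -102.1] [ 443.5 -105.8]
(-122, -45, 65) [563.   1.] [566.3   4.5]
(-122, 45, 65) [563.3  89.3] [566.1  94.5]
(-88, -45, 31) [600.5   7.7] [600.3   4.5]
(-88, 45, 31) [600.4  99.9] [600.1  94.5]
```

>>> move_arm([
  [[0, 0, 0], [-43, -3, 0], 1],
  [[0, 0, 1.05], [0, 0, 0], 1],
  [[0, 0, 0], [0, 0, 50], 1],
  [[0, 0, 0], [0, 0, 50], 1],
  [[0, 0, 0], [0, 0, 50], 1],
  [[0, 0, 0], [0, 0, 20], 1],
  [[0, 0, 0], [0, 0, 0], 1],
  [[0, 0, 0], [0, 0, 0], 1],
  [[0, 0, 0], [0, 0, 0], 1],
])

```text
time: 7.82
ee_pos: [593.0, -250.5, 61.4]
ee_rot: [0.165, 3.134, -0.002]
ft_force: [-0.4, 0.6, 0.2]
grip_width: 85.5
```

```bash
python3 -c "
from h import *
o=shot('a5')
for p in packs(o['wrist']): print(p)
"
```

```text
7.975 [ 592.4 -250.3   60.9] [ 1.650e-01  3.135e+00 -1.000e-03] [-0.47  0.56  1.56 -0.    1.02 -1.93] [ 0.4 -0.6 -0.6] 85.52908834125002
(array([ 645.7, -468.3]), array([60.1, 86.1]), -51.1, (5, 285, 66, 75))
(array([ 591.6, -249.5]), array([44.6, 81.9]), -5.9, (237, 176, 80, 127))
(array([595.9, -85. ]), array([ 46. , 114.9]), -0.2, (474, 140, 62, 157))
```

View pics/a5_wrist.png

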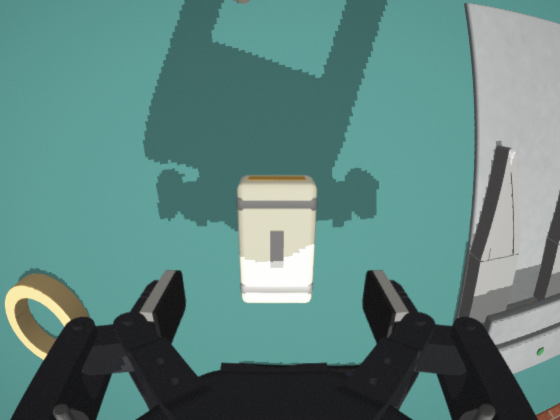

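The pack is centred between the fingers at (277,240), and the estimate agrees with the TCP. I'll descend and grip.

>>> move_arm([
  [[0, 0, 0], [0, 0, 30], 1],
  [[0, 0, 0], [0, 0, 20], 1],
  [[0, 0, 0], [0, 0, 8], 1],
  [[0, 0, 0], [0, 0, 0], 1],
  [[0, 0, 0], [0, 0, 0], -1],
  [[0, 0, 0], [0, 0, 0], -1],
  [[0, 0, 0], [0, 0, 0], -1],
  [[0, 0, 0], [0, 0, 0], -1],
  [[0, 0, 0], [0, 0, 0], -1],
])

```text
time: 9.1
ee_pos: [592.5, -250.2, 2.8]
ee_rot: [0.165, 3.135, -0.001]
ft_force: [-0.5, 1.1, 6.2]
grip_width: 44.9
```

>>> move_arm([
  [[0, 0, 0], [0, 0, -10], -1],
  [[0, 0, 0], [0, 0, -25], -1],
  [[0, 0, -1.05], [0, 0, 0], -1],
  [[0, 0, 0], [48, 0, 0], -1],
  [[0, 0, 0], [48, 0, 0], -1],
  [[0, 0, 0], [0, 50, 0], -1],
  [[0, 0, 0], [0, 55, 0], -1],
  [[0, 0, 0], [0, 55, 0], -1],
  [[0, 0, 0], [0, 50, 0], -1],
  [[0, 0, 0], [0, 0, 0], -1],
  [[0, 0, 0], [0, 0, 0], -1],
  [[0, 0, 0], [0, 0, 0], -1],
])

```text
time: 10.6
ee_pos: [495.0, -41.5, 36.7]
ee_rot: [-0.006, 3.141, -0.001]
ft_force: [0.6, -0.0, -1.1]
grip_width: 45.0
```

```bash
python3 -c "
from h import *
o=shot('a6')
for p in packs(o['wrist'],z=65): print(p)
for p in packs(o['wrist'],z=23): print(p)
"
```

```text
10.75 [494.8 -41.5  36.6] [-0.005  3.141 -0.   ] [-0.17  0.44  1.91 -0.    0.79 -1.74] [ 0.2  0.8 -2.5] 44.890162124211464
(array([549.8, 126.2]), array([29.4, 78.7]), -6.3, (504, 304, 52, 90))
(array([490.7, -41.4]), array([51.9, 82.8]), -0.3, (211, 202, 132, 167))
(array([599.1, 188.5]), array([ 40.3, 107.7]), -6.3, (504, 304, 52, 90))
(array([518.1, -41. ]), array([ 71. , 113.4]), -0.3, (211, 202, 132, 167))
```

View pics/a6_wrist.png

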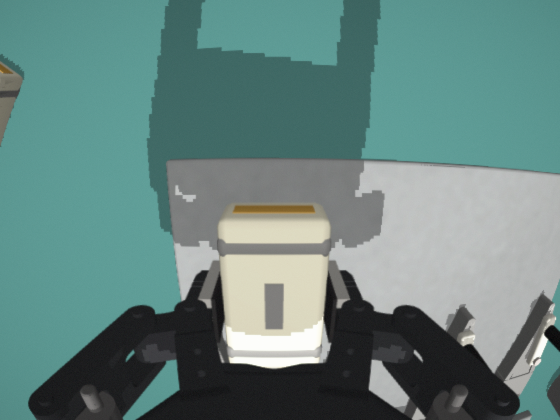

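View pics/a6_scene.png

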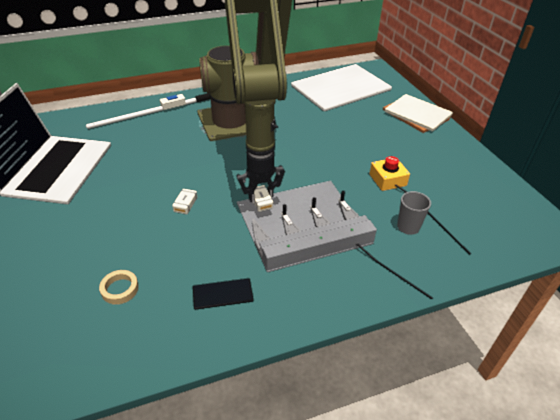

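The pack is held square over the dock's bare plate at (275,290). The plate's near-right corner is at (167,161), and its right edge runs down to about (185,290).

```bash
python3 -c "
from h import *
o=pickle.load(open('pics/a6.pkl','rb')); w=o['wrist']
for u in ((167,161),(364,160),(555,173),(172,200),(180,265),(185,285)): print(u,onplane(w,*u,6,True)[:2].round(1))
print(W(DK,(-245,-155,6)))
im=w['img'][:,:,::-1]
cv2.imwrite('pics/a6z.png',cv2.resize(im[280:420,380:560],None,fx=4,fy=4,interpolation=cv2.INTER_CUBIC))
im=o['scene']['img'][:,:,::-1]
cv2.imwrite('pics/a6s.png',cv2.resize(im[170:280,225:385],None,fx=5,fy=5,interpolation=cv2.INTER_CUBIC))
"
```

```text
(167, 161) [ 442.9 -101.7]
(364, 160) [442.2   7.1]
(555, 173) [441.8 161.4]
(172, 200) [ 465.5 -100.5]
(180, 265) [506.9 -99.8]
(185, 285) [521.1 -98.2]
[ 443.49048979 -105.78968967    6.        ]
```

View pics/a6z.png

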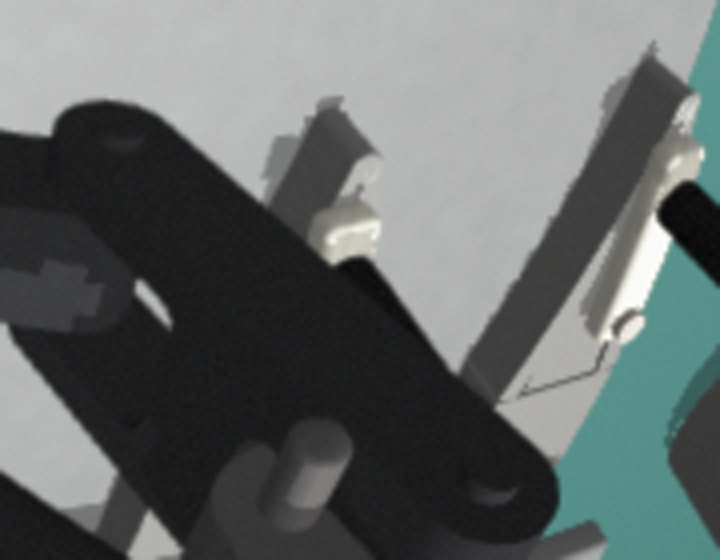

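View pics/a6s.png

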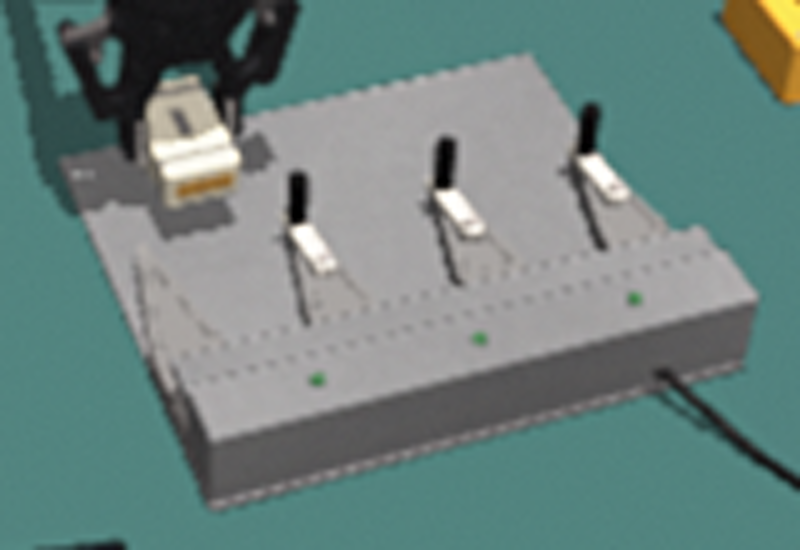

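>>> move_arm([
  [[0, 0, 0], [0, 4, 15], -1],
  [[0, 0, 0], [0, 0, 11], -1],
  [[0, 0, 0], [0, 0, 1.5], -1],
  [[0, 0, 0], [-12, 0, 0], -1],
  [[0, 0, 0], [-12, 0, 0], -1],
  [[0, 0, 0], [-12, 0, 0], -1],
  [[0, 0, 0], [0, 0, 0], -1],
  [[0, 0, 0], [0, 0, 0], -1],
])

```text
time: 11.75
ee_pos: [530.1, -36.1, 8.9]
ee_rot: [0.008, -3.14, -0.0]
ft_force: [0.1, -0.6, -1.4]
grip_width: 44.9
```

>>> move_arm([
  [[0, 0, 0], [0, 0, 0], 0.4],
  [[0, 0, 0], [0, 0, 0], 0.4],
  [[0, 0, 0], [0, 0, 0], 0.4],
  [[0, 0, 0], [0, 0, -30], 0.4],
  [[0, 0, 0], [0, 0, -50], 0.4],
  [[0, 0, 0], [0, 0, -40], 0.4],
  [[0, 0, 0], [0, 0, -40], -1],
  [[0, 0, 0], [60, 0, 0], -1],
  [[0, 0, 0], [40, 0, 0], -1],
  [[0, 0, 0], [0, 0, 0], -1],
  [[0, 0, 0], [0, 0, 0], -1],
  [[0, 0, 0], [0, 0, 0], -1],
])

```text
time: 13.25
ee_pos: [432.2, -36.9, 169.4]
ee_rot: [-0.008, 3.14, -0.0]
ft_force: [-0.3, 0.0, 0.2]
grip_width: -0.0
```

```bash
python3 -c "
from h import *
o=shot('a7')
for p in packs(o['wrist'],z=34): print(p)
"
```

```text
13.4 [431.5 -36.8 169. ] [-0.008  3.142 -0.   ] [-0.18  0.17  1.88 -0.    1.09 -1.76] [ 0.   0.6 -0.7] 0.20377556885399395
(array([583.5, 171.7]), array([109. ,  34.8]), 9.8, (433, 284, 31, 70))
(array([ 397., -239.]), array([47.4, 85.4]), -35.8, (44, 125, 62, 84))
```

View pics/a7_wrist.png

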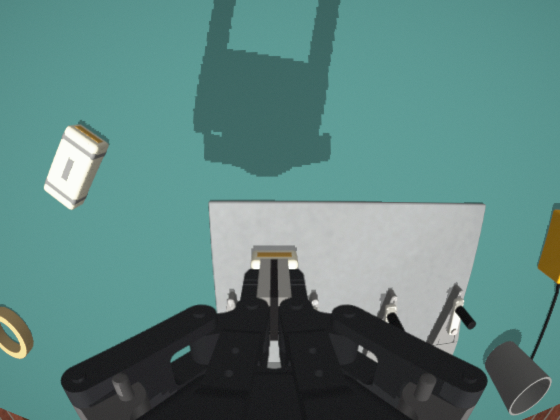

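The pack sits in the mouth of bay2, with its rear face at (274,248) between the guide tips at (231,295) and (313,297). The plate corners are at (209,202) and (483,205).

```bash
python3 -c "
from h import *
o=pickle.load(open('pics/a7.pkl','rb')); w=o['wrist']
for u in ((209,202),(483,205)): print(u,onplane(w,*u,6,True)[:2].round(1))
for u in ((231,293),(313,294),(390,292)): print(u,onplane(w,*u,22,True)[:2].round(1))
for u in ((252,249),(298,249)): print(u,onplane(w,*u,32,True)[:2].round(1))
"
```

```text
(209, 202) [ 442.9 -101.8]
(483, 205) [443.2 201.5]
(231, 293) [537.3 -81.9]
(313, 294) [538.    4.2]
(390, 292) [539.   90.1]
(252, 249) [481.3 -57.9]
(298, 249) [481.1 -14.5]
```

>>> move_arm([
  [[0, 0, 1.5], [0, 0, 0], -1],
  [[0, 0, 1.5], [0, 0, 0], -1],
  [[0, 0, 1.5], [0, 0, 0], -1],
  [[0, 0, 1.5], [0, 0, 0], -1],
  [[0, 0, 1.5], [0, 0, 0], -1],
  [[0, 0, 1.5], [0, 0, 0], -1],
  [[0, 0, 1.5], [0, 0, 0], -1],
  [[0, 0, 1.5], [0, 0, 0], -1],
  [[0, 0, 1.5], [0, 0, 0], -1],
  [[0, 0, 1.5], [0, 0, 0], -1],
  [[0, 0, 0], [0, 0, 0], -1],
  [[0, 0, 0], [0, 0, 0], -1],
])

```text
time: 14.9
ee_pos: [430.8, -36.7, 169.0]
ee_rot: [-2.213, -2.23, 0.0]
ft_force: [-0.1, 0.3, 0.1]
grip_width: -0.1
```

>>> move_arm([
  [[0, 0, 0], [-1.3, 14, 40], -1],
  [[0, 0, 0], [0, 0, 50], -1],
  [[0, 0, 0], [0, 0, 40], -1],
  [[0, 0, 0], [0, 0, 25], -1],
  [[0, 0, 0], [0, 0, 0], -1],
  [[0, 0, 0], [0, 0, 0], -1],
  [[0, 0, 0], [0, 10, 0], -1],
  [[0, 0, 0], [0, 10, 0], -1],
  [[0, 0, 0], [0, 5, 0], -1],
  [[0, 0, 0], [0, 5, 0], -1],
  [[0, 0, 0], [0, 5, 0], -1],
  [[0, 0, 0], [0, 0, 0], -1],
])

```text
time: 16.4
ee_pos: [479.8, -37.8, 14.0]
ee_rot: [-2.216, -2.227, 0.0]
ft_force: [0.3, -0.0, 0.3]
grip_width: -0.1
```

```bash
python3 -c "
from h import *
o=shot('a8')
a=cv2.resize(o['scene']['img'][150:280,215:385],None,fx=2.3,fy=2.3); b=cv2.resize(o['side']['img'][150:280,220:390],None,fx=2.3,fy=2.3)
cv2.imwrite('pics/z8.png',np.hstack([a,b])[:,:,::-1])
"
```

```text
16.55 [479.5 -37.8  14. ] [-2.216 -2.227  0.   ] [-0.17  0.46  1.96  0.    0.72 -0.17] [ 0.4 -0.3 -0.2] 0.27003808173994776
```

View pics/z8.png

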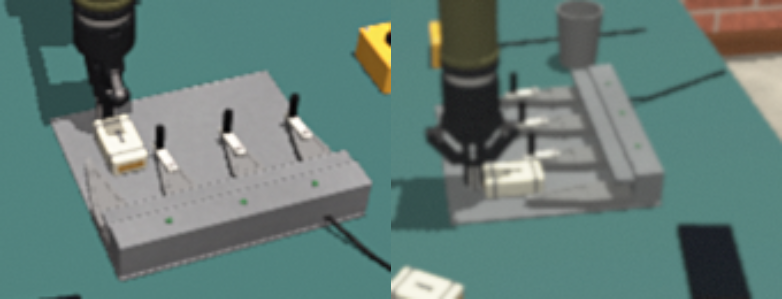

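View pics/a8_wrist.png

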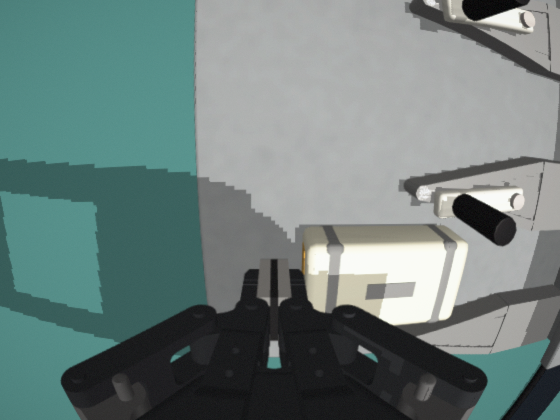

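The fingers are just behind the pack's rear face and the pack is aligned in the mouth. I'll raise slightly and push.

>>> move_arm([
  [[0, 0, 0], [0, 5, -5], -1],
  [[0, 0, 0], [0, 8, 0], -1],
  [[0, 0, 0], [0, 8, 0], -1],
  [[0, 0, 0], [0, 8, 0], -1],
  [[0, 0, 0], [0, 8, 0], -1],
  [[0, 0, 0], [0, 8, 0], -1],
  [[0, 0, 0], [0, 8, 0], -1],
  [[0, 0, 0], [0, 8, 0], -1],
  [[0, 0, 0], [0, 0, 0], -1],
])

```text
time: 17.68
ee_pos: [542.6, -37.7, 19.2]
ee_rot: [2.214, 2.225, 0.003]
ft_force: [0.2, -0.1, 0.2]
grip_width: -0.1
```

```bash
python3 -c "
from h import *
o=shot('a9')
a=cv2.resize(o['scene']['img'][150:280,215:385],None,fx=2.3,fy=2.3); b=cv2.resize(o['side']['img'][150:280,220:390],None,fx=2.3,fy=2.3)
cv2.imwrite('pics/z9.png',np.hstack([a,b])[:,:,::-1])
"
```

```text
17.825 [541.2 -37.5  19.2] [2.215e+00 2.226e+00 1.000e-03] [-0.15  0.51  1.82  0.    0.81 -0.15] [ 0.1 -0.2 -0.2] -0.07867267731390806
```

View pics/z9.png

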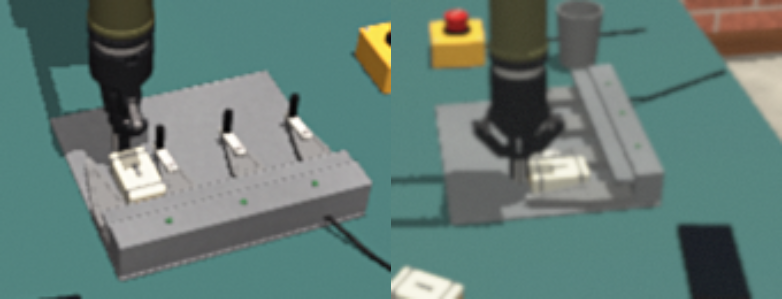

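View pics/a9_wrist.png

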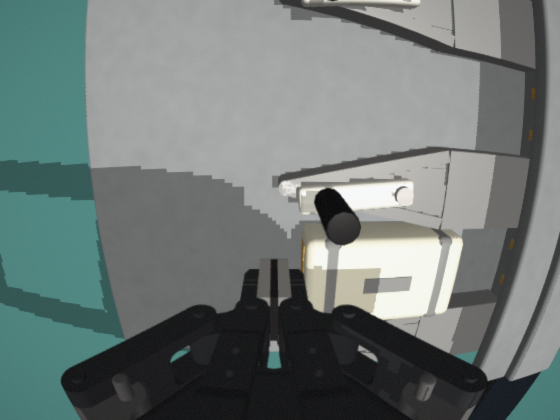

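>>> move_arm([
  [[0, 0, 0], [0, 8, 0], -1],
  [[0, 0, 0], [0, 8, 0], -1],
  [[0, 0, 0], [0, 8, 0], -1],
  [[0, 0, 0], [0, 8, 0], -1],
  [[0, 0, 0], [0, 6, 0], -1],
  [[0, 0, 0], [0, 5, 0], -1],
  [[0, 0, 0], [0, 0, 0], -1],
  [[0, 0, 0], [0, 0, 0], -1],
])

```text
time: 18.82
ee_pos: [584.0, -37.3, 19.3]
ee_rot: [2.215, 2.226, 0.001]
ft_force: [-0.3, -0.4, -0.4]
grip_width: 0.0
```

```bash
python3 -c "
from h import *
o=shot('a10')
"
```

```text
18.975 [583.7 -37.3  19.3] [2.216 2.227 0.   ] [-0.14  0.55  1.73  0.    0.86 -0.14] [-0.5 -0.2 -0. ] 0.16252330362064688
```

View pics/a10_wrist.png

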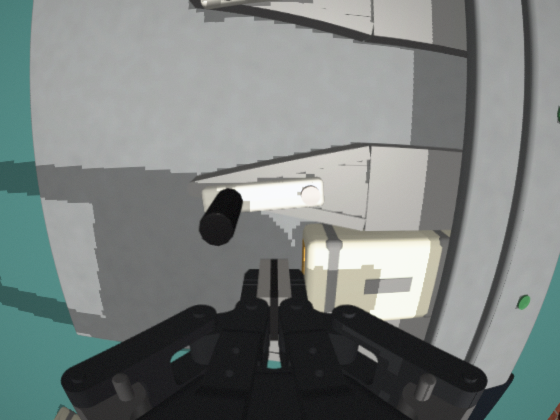

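>>> move_arm([
  [[0, 0, 0], [0, 4, 0], -1],
  [[0, 0, 0], [0, 3, 0], -1],
  [[0, 0, 0], [0, 2, 0], -1],
  [[0, 0, 0], [0, 0, 0], -1],
  [[0, 0, 0], [0, 0, 0], -1],
])

```text
time: 19.6
ee_pos: [592.9, -37.2, 19.1]
ee_rot: [2.216, 2.227, 0.0]
ft_force: [-1.9, -0.6, 0.2]
grip_width: 0.2
```

>>> move_arm([
  [[0, 0, 0], [0, 2, 0], -1],
  [[0, 0, 0], [0, 0, 0], -1],
  [[0, 0, 0], [0, 0, 0], -1],
])

```text
time: 19.98
ee_pos: [593.3, -37.2, 19.0]
ee_rot: [-2.215, -2.226, 0.003]
ft_force: [-5.5, 0.1, 3.0]
grip_width: 0.2
```

>>> move_arm([
  [[0, 0, 0], [0, 2, 0], -1],
  [[0, 0, 0], [0, 0, 0], -1],
  [[0, 0, 0], [0, 0, 0], -1],
])

```text
time: 20.35
ee_pos: [593.3, -37.1, 18.9]
ee_rot: [-2.213, -2.224, 0.006]
ft_force: [-8.2, -0.1, 6.6]
grip_width: -0.2
```

```bash
python3 -c "
from h import *
o=shot('a11')
"
```

```text
20.5 [593.4 -37.1  18.9] [-2.213 -2.224  0.006] [-0.13  0.56  1.7  -0.    0.89 -0.14] [-8.3 -0.3  6.5] 0.2501492940791034
```

View pics/a11_wrist.png

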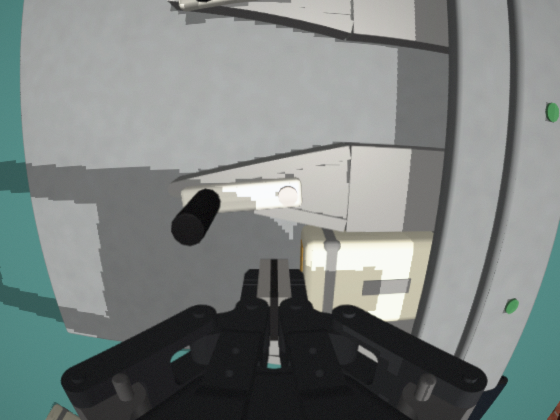

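The pack is home: it stalled at x = 593.4 with 8 N, its front is under the hood, and its rear lies just past the pivot. I'll locate pivot and post of turn2, then back off and rise.

```bash
python3 -c "
from h import *
o=pickle.load(open('pics/a11.pkl','rb')); w=o['wrist']
print('pivot',onplane(w,288,194,31,True)); print('post',onplane(w,187,226,65,True)); print('rear',onplane(w,303,235,32,True))
"
```

```text
pivot [599.61163764   6.85697982  31.        ]
post [565.84696286   5.03162791  65.        ]
rear [606.36431158 -10.96121632  32.        ]
```

>>> move_arm([
  [[0, 0, 0], [0, -10, 0], -1],
  [[0, 0, 0], [0, -12, 0], -1],
  [[0, 0, 0], [0, -12, -10], -1],
  [[0, 0, 0], [0, 0, -40], -1],
  [[0, 0, 0], [0, 0, -40], -1],
  [[0, 0, 0], [35, 0, 0], -1],
  [[0, 0, 0], [40, 0, 0], -1],
  [[0, 0, 0], [0, 0, 0], -1],
  [[0, 0, 0], [0, 0, 0], -1],
  [[0, 0, 0], [0, 0, 0], -1],
])

```text
time: 21.75
ee_pos: [562.2, 36.8, 109.2]
ee_rot: [2.217, 2.226, -0.0]
ft_force: [0.8, -0.0, 0.5]
grip_width: 0.2
```

```bash
python3 -c "
from h import *
o=shot('a12')
"
```

```text
21.9 [562.3  36.8 109. ] [-2.217 -2.226  0.   ] [-0.01  0.41  1.69 -0.    1.04 -0.01] [0.6 0.2 0.2] 0.3338608043056715
```

View pics/a12_wrist.png

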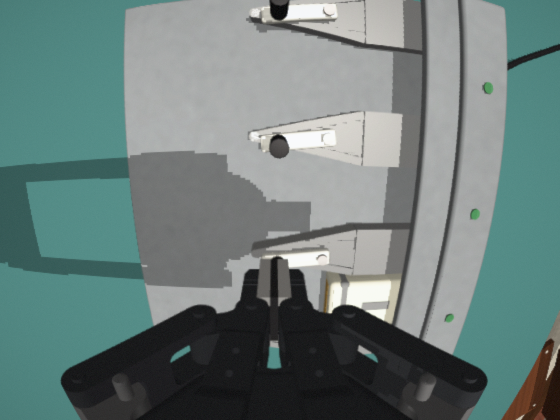

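>>> move_arm([
  [[0, 0, 0], [0, 3, 35], -1],
  [[0, 0, 0], [0, 0, 36], -1],
  [[0, 0, 0], [0, 0, 0], -1],
  [[0, 0, 0], [-7, 0, 0], -1],
  [[0, 0, 0], [-7, 0, 0], -1],
  [[0, 0, 0], [-8, 2, 0], -1],
  [[0, 0, 0], [-8, 3, 0], -1],
  [[0, 0, 0], [-4, 3, 0], -1],
  [[0, 0, 0], [-4, 3, 0], -1],
  [[0, 0, 0], [-3, 3, 0], -1],
  [[0, 0, 0], [-3, 3, 0], -1],
  [[0, 0, 0], [0, 0, 0], -1],
])

```text
time: 23.4
ee_pos: [583.5, -6.4, 38.1]
ee_rot: [2.215, 2.226, 0.001]
ft_force: [0.1, 1.3, 0.4]
grip_width: -0.3
```

```bash
python3 -c "
from h import *
o=shot('a13')
a=cv2.resize(o['scene']['img'][150:280,215:385],None,fx=2.3,fy=2.3); b=cv2.resize(o['side']['img'][150:280,220:390],None,fx=2.3,fy=2.3)
cv2.imwrite('pics/z13.png',np.hstack([a,b])[:,:,::-1])
"
```

```text
23.55 [582.8  -6.4  38.2] [2.215 2.227 0.   ] [-0.08  0.52  1.72 -0.    0.9  -0.09] [0.2 0.6 0.6] 0.16862294333716782
```

View pics/z13.png

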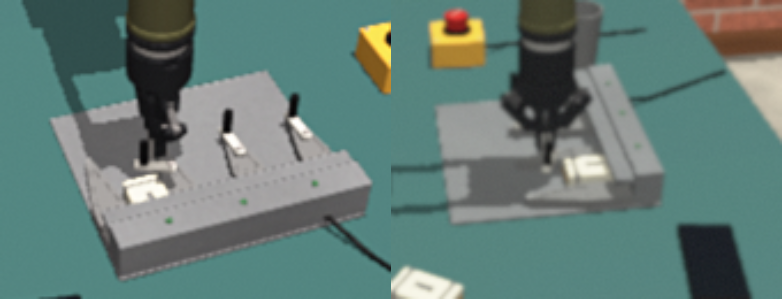

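View pics/a13_wrist.png

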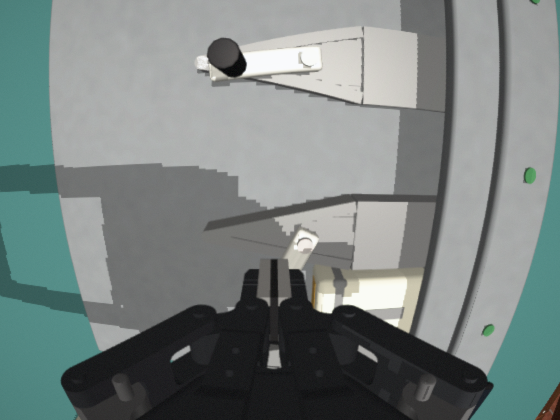

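The bar has turned about 60° (pivot at (305,240)). Now I'll move behind the post and push it in +x to finish.

>>> move_arm([
  [[0, 0, 0], [6, -14, 0], -1],
  [[0, 0, 0], [0, -15, 0], -1],
  [[0, 0, 0], [-16, 0, 0], -1],
  [[0, 0, 0], [-10, 0, 0], -1],
  [[0, 0, 0], [0, 6, 0], -1],
  [[0, 0, 0], [0, 6, 0], -1],
  [[0, 0, 0], [0, 6, 0], -1],
  [[0, 0, 0], [0, 3, 0], -1],
  [[0, 0, 0], [0, 2, 0], -1],
  [[0, 0, 0], [0, 2, 0], -1],
  [[0, 0, 0], [0, 0, 0], -1],
  [[0, 0, 0], [0, 0, 0], -1],
])

```text
time: 25.05
ee_pos: [578.9, -26.1, 38.3]
ee_rot: [2.216, 2.227, 0.001]
ft_force: [-1.0, 0.3, -0.6]
grip_width: 0.2
```

```bash
python3 -c "
from h import *
o=shot('a14')
"
```

```text
25.2 [578.9 -26.2  38.3] [2.216e+00 2.227e+00 1.000e-03] [-0.12  0.52  1.73  0.    0.9  -0.12] [-0.6 -0.2 -0.1] 0.2842972809905906
```

View pics/a14_wrist.png

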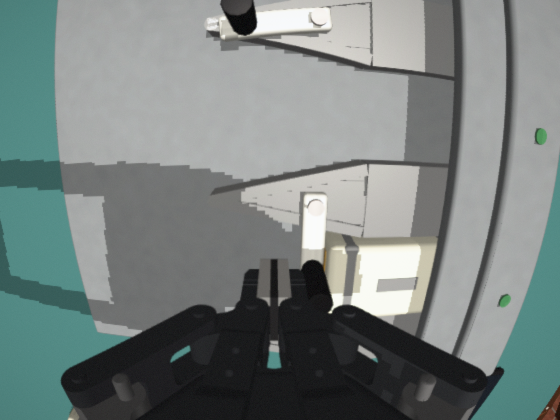

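>>> move_arm([
  [[0, 0, 0], [0, 1, 0], -1],
  [[0, 0, 0], [0, 0, 0], -1],
  [[0, 0, 0], [0, 0, 0], -1],
])

```text
time: 25.58
ee_pos: [579.6, -26.3, 38.2]
ee_rot: [2.216, 2.227, 0.0]
ft_force: [0.1, 1.0, 0.4]
grip_width: -0.1
```

>>> move_arm([
  [[0, 0, 0], [0, -10, 0], -1],
  [[0, 0, 0], [0, -10, 0], -1],
  [[0, 0, 0], [0, 0, -50], -1],
  [[0, 0, 0], [0, 0, -50], -1],
  [[0, 0, 0], [0, 0, -50], -1],
  [[0, 0, 0], [-30, -10, 0], -1],
  [[0, 0, 0], [0, 0, 0], -1],
  [[0, 0, 0], [0, 0, 0], -1],
  [[0, 0, 0], [0, 0, 0], -1],
])

```text
time: 26.7
ee_pos: [549.3, -55.8, 187.4]
ee_rot: [-2.215, -2.226, 0.001]
ft_force: [-0.3, -0.3, -0.1]
grip_width: 0.0
```

```bash
python3 -c "
from h import *
o=shot('a15')
"
```

```text
26.85 [549.6 -55.9 187.6] [-2.215e+00 -2.227e+00  1.000e-03] [-0.18  0.31  1.62  0.    1.21 -0.18] [-1.   0.8 -0.4] 0.037099728936468256
```

View pics/a15_wrist.png

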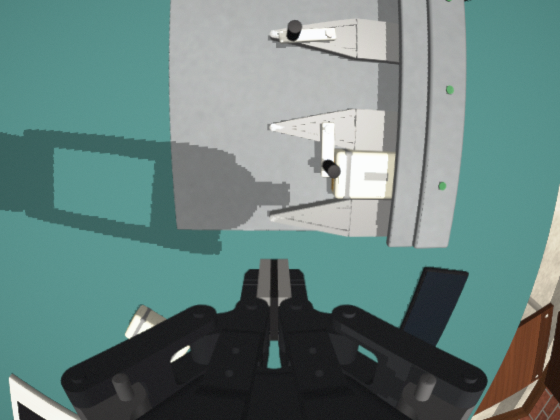

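```bash
python3 -c "
from h import *
o=pickle.load(open('pics/a15.pkl','rb')); w=o['wrist']
im=w['img'][:,:,::-1]
cv2.imwrite('pics/a15z.png',cv2.resize(im[100:220,260:420],None,fx=5,fy=5,interpolation=cv2.INTER_CUBIC))
"
```

```text
(no output)
```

View pics/a15z.png

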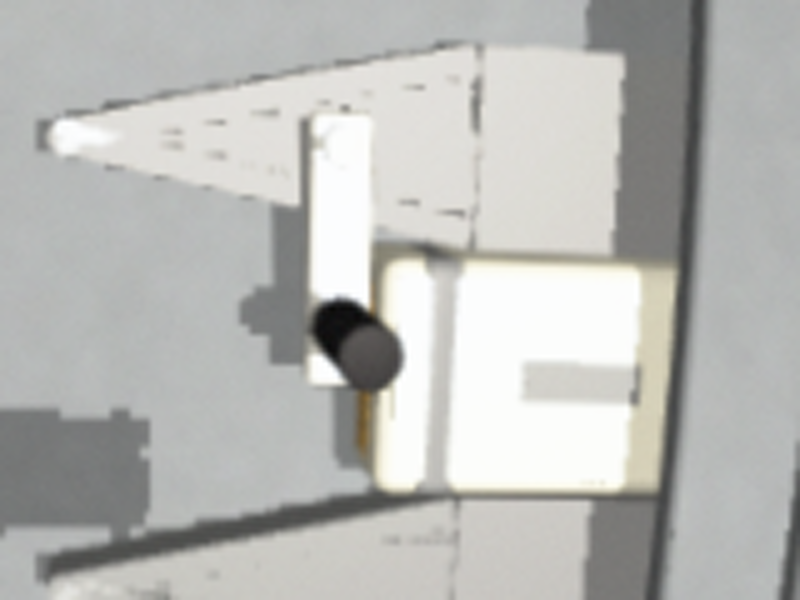

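>>> move_arm([
  [[0, 0, 0], [-50, -25, 0], 1],
  [[0, 0, 0], [-50, -25, 0], 1],
  [[0, 0, 0], [-50, -25, 0], 1],
  [[0, 0, 0], [-20, -25, 0], 1],
  [[0, 0, -1.5], [0, 0, 0], 1],
  [[0, 0, -1.5], [0, 0, 0], 1],
  [[0, 0, -1.5], [0, 0, 0], 1],
  [[0, 0, -1.5], [0, 0, 0], 1],
  [[0, 0, -1.5], [0, 0, 0], 1],
  [[0, 0, -1.7], [0, 0, 0], 1],
  [[0, 0, 0], [0, 0, 0], 1],
  [[0, 0, 0], [0, 0, 0], 1],
])

```text
time: 28.35
ee_pos: [450.6, -226.8, 188.0]
ee_rot: [-0.936, -2.999, -0.0]
ft_force: [0.2, 0.8, -0.7]
grip_width: 85.0
```

```bash
python3 -c "
from h import *
o=shot('a16')
for p in packs(o['wrist']): print(p)
"
```

```text
28.5 [ 450.6 -226.9  188.1] [-0.934 -2.999 -0.   ] [-0.55  0.25  1.71 -0.    1.18 -1.52] [-0.1  0.3 -0.5] 85.68979389920163
(array([608.4, -40. ]), array([128.9, 135.5]), -0.8, (434, 146, 96, 128))
(array([ 400.5, -247.8]), array([45. , 79.4]), -33.7, (201, 120, 50, 84))
(array([599.4,  92.1]), array([ 31.6, 111.4]), -12.1, (540, 111, 20, 83))
```

View pics/a16_wrist.png

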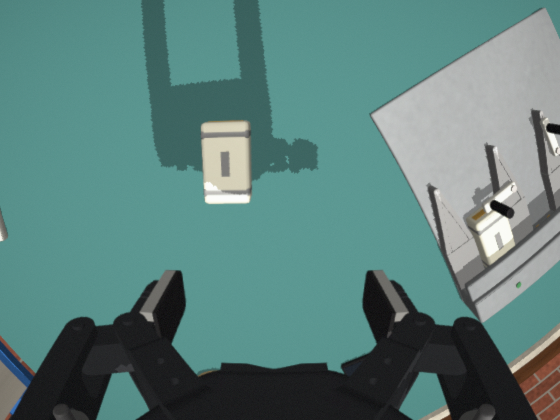

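The turn2 bar lies square across behind the home pack. Pack B is at (226,162) in the wrist view, nearly upright in the tool frame.

>>> move_arm([
  [[0, 0, 0], [29, -46, 0], 1],
  [[0, 0, -0.15], [0, 0, 0], 1],
  [[0, 0, 0], [0, 0, 50], 1],
  [[0, 0, 0], [0, 0, 50], 1],
  [[0, 0, 0], [0, 0, 28], 1],
  [[0, 0, 0], [0, 0, 0], 1],
  [[0, 0, 0], [0, 0, 0], 1],
  [[0, 0, 0], [0, 0, 0], 1],
])

```text
time: 29.5
ee_pos: [402.0, -249.2, 61.5]
ee_rot: [0.908, 3.004, -0.002]
ft_force: [0.1, 1.0, 0.7]
grip_width: 85.3
```

```bash
python3 -c "
from h import *
o=shot('a17')
for p in packs(o['wrist']): print(p)
"
```

```text
29.65 [ 401.3 -248.9   61.2] [ 9.080e-01  3.005e+00 -1.000e-03] [-0.64  0.37  1.94  0.    0.83 -1.63] [-0.4 -0.5  0.3] 85.3830633157566
(array([588.4, -85.4]), array([ 40.9, 119.8]), -1.6, (529, 255, 31, 97))
(array([ 398.1, -247.2]), array([44.6, 82. ]), -34.4, (235, 170, 80, 129))
```

View pics/a17_wrist.png

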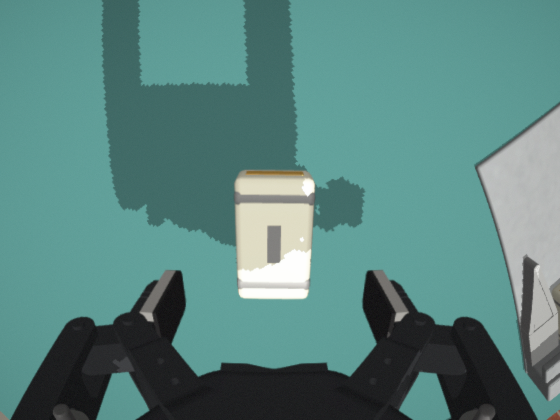

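Centred at (275,235). I'll descend and grip.

>>> move_arm([
  [[0, 0, 0], [3, 0, 30], 1],
  [[0, 0, 0], [0, 0, 20], 1],
  [[0, 0, 0], [0, 0, 8], 1],
  [[0, 0, 0], [0, 0, 0], 1],
  [[0, 0, 0], [0, 0, 0], -1],
  [[0, 0, 0], [0, 0, 0], -1],
  [[0, 0, 0], [0, 0, 0], -1],
  [[0, 0, 0], [0, 0, 0], -1],
  [[0, 0, 0], [0, 0, 0], -1],
])

```text
time: 30.78
ee_pos: [398.7, -247.1, 3.0]
ee_rot: [0.908, 3.006, -0.001]
ft_force: [-0.3, -0.4, 5.3]
grip_width: 45.2
```

>>> move_arm([
  [[0, 0, 0], [0, 0, -10], -1],
  [[0, 0, 0], [0, 0, -25], -1],
  [[0, 0, -1.4], [0, 0, 0], -1],
  [[0, 0, -1.4], [0, 0, 0], -1],
  [[0, 0, -1.4], [0, 0, 0], -1],
  [[0, 0, -1.4], [0, 0, 0], -1],
  [[0, 0, 0], [-50, 0, 0], -1],
  [[0, 0, 0], [-46, 20, 0], -1],
  [[0, 0, 0], [0, 50, 0], -1],
  [[0, 0, 0], [0, 50, 0], -1],
  [[0, 0, 0], [0, 50, 0], -1],
  [[0, 0, 0], [0, 50, 0], -1],
])

```text
time: 32.28
ee_pos: [494.1, -25.3, 37.6]
ee_rot: [0.001, 3.141, -0.0]
ft_force: [1.0, -0.1, -1.4]
grip_width: 45.1
```

>>> move_arm([
  [[0, 0, 0], [0, 50, 0], -1],
  [[0, 0, 0], [0, 28, 0], -1],
  [[0, 0, 0], [0, 0, 0], -1],
  [[0, 0, 0], [0, 0, 0], -1],
  [[0, 0, 0], [0, 0, 0], -1],
])

```text
time: 32.9
ee_pos: [494.3, 50.2, 37.2]
ee_rot: [0.003, 3.142, -0.0]
ft_force: [0.3, -0.4, -2.1]
grip_width: 45.3
```

```bash
python3 -c "
from h import *
o=shot('a18')
"
```

```text
33.05 [494.2  50.3  37.1] [-3.000e-03 -3.141e+00  0.000e+00] [ 0.02  0.44  1.91 -0.    0.8  -1.55] [ 0.2  0.2 -2.4] 44.96796087772749
```

View pics/a18_wrist.png

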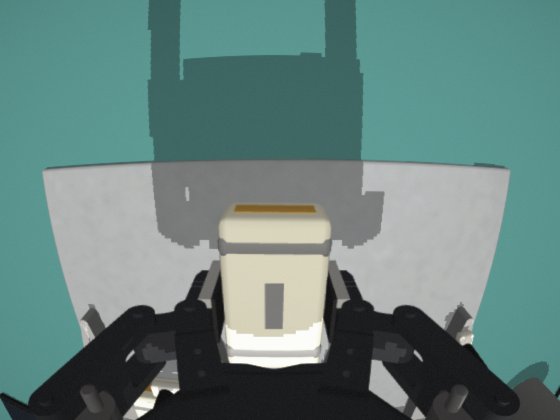

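View pics/a18_scene.png

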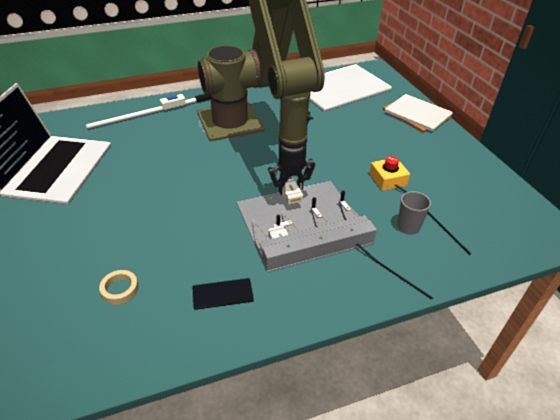

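The plate corners at (45,168) and (508,170) are symmetric about the held pack, so it is centred on bay1. I'll lower it and slide it into the mouth.

>>> move_arm([
  [[0, 0, 0], [0, 1, 15], -1],
  [[0, 0, 0], [0, 0, 11], -1],
  [[0, 0, 0], [0, 0, 2], -1],
  [[0, 0, 0], [-12, 0, 0], -1],
  [[0, 0, 0], [-12, 0, 0], -1],
  [[0, 0, 0], [-12, 0, 0], -1],
  [[0, 0, 0], [0, 0, 0], -1],
  [[0, 0, 0], [0, 0, 0], 0.4],
  [[0, 0, 0], [0, 0, 0], 0.4],
  [[0, 0, 0], [0, 0, 0], 0.4],
])

```text
time: 34.3
ee_pos: [529.8, 52.2, 9.2]
ee_rot: [-0.0, -3.141, 0.0]
ft_force: [-0.2, -0.0, 0.6]
grip_width: 59.3
```

>>> move_arm([
  [[0, 0, 0], [0, 0, -30], 0.4],
  [[0, 0, 0], [0, 0, -50], 0.4],
  [[0, 0, 0], [0, 0, -40], 0.4],
  [[0, 0, 0], [0, 0, -40], -1],
  [[0, 0, 0], [50, 0, 0], -1],
  [[0, 0, 0], [50, 0, 0], -1],
  [[0, 0, 0], [0, 0, 0], -1],
  [[0, 0, 0], [0, 0, 0], -1],
  [[0, 0, 0], [0, 0, 0], -1],
])

```text
time: 35.42
ee_pos: [431.9, 52.2, 169.4]
ee_rot: [0.001, 3.14, 0.0]
ft_force: [-0.2, 0.4, -0.2]
grip_width: -0.3
```

```bash
python3 -c "
from h import *
o=shot('a19')
"
```

```text
35.575 [431.3  52.2 169. ] [ 1.000e-03  3.141e+00 -0.000e+00] [ 0.02  0.18  1.87 -0.    1.09 -1.55] [-0.3 -0.3 -0.5] 0.08524755923865787
```

View pics/a19_wrist.png

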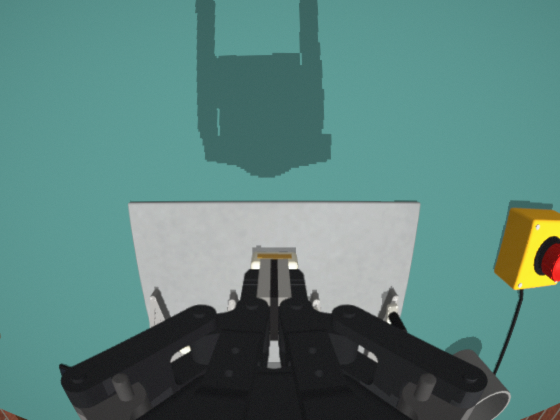

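The pack is in the mouth of bay1, its rear face at (274,249) centred between the guide tips at (232,296) and (314,297). Same push as before.

>>> move_arm([
  [[0, 0, 1.5], [0, 0, 0], -1],
  [[0, 0, 1.5], [0, 0, 0], -1],
  [[0, 0, 1.5], [0, 0, 0], -1],
  [[0, 0, 1.5], [0, 0, 0], -1],
  [[0, 0, 1.5], [0, 0, 0], -1],
  [[0, 0, 1.5], [0, 0, 0], -1],
  [[0, 0, 1.5], [0, 0, 0], -1],
  [[0, 0, 1.5], [0, 0, 0], -1],
  [[0, 0, 1.5], [0, 0, 0], -1],
  [[0, 0, 1.5], [0, 0, 0], -1],
  [[0, 0, 0], [0, 0, 0], -1],
  [[0, 0, 0], [0, 0, 0], -1],
])

```text
time: 37.08
ee_pos: [430.4, 52.2, 169.0]
ee_rot: [-2.219, -2.224, 0.0]
ft_force: [0.9, -0.5, 0.0]
grip_width: -0.3
```

>>> move_arm([
  [[0, 0, 0], [-1, 14, 40], -1],
  [[0, 0, 0], [0, 0, 50], -1],
  [[0, 0, 0], [0, 0, 40], -1],
  [[0, 0, 0], [0, 0, 20], -1],
  [[0, 0, 0], [0, 0, 0], -1],
  [[0, 0, 0], [0, 10, 0], -1],
  [[0, 0, 0], [0, 10, 0], -1],
  [[0, 0, 0], [0, 8, 0], -1],
  [[0, 0, 0], [0, 8, 0], -1],
  [[0, 0, 0], [0, 8, 0], -1],
  [[0, 0, 0], [0, 8, 0], -1],
  [[0, 0, 0], [0, 0, 0], -1],
])

```text
time: 38.58
ee_pos: [497.5, 51.2, 19.1]
ee_rot: [2.221, 2.22, 0.002]
ft_force: [0.6, -0.6, -0.4]
grip_width: -0.1
```

```bash
python3 -c "
from h import *
o=shot('a20')
"
```

```text
38.725 [496.2  51.2  19. ] [2.222 2.221 0.   ] [ 0.02  0.47  1.92 -0.    0.75  0.02] [-0.7 -0.1  0.3] -0.2301728111575713
```

View pics/a20_wrist.png

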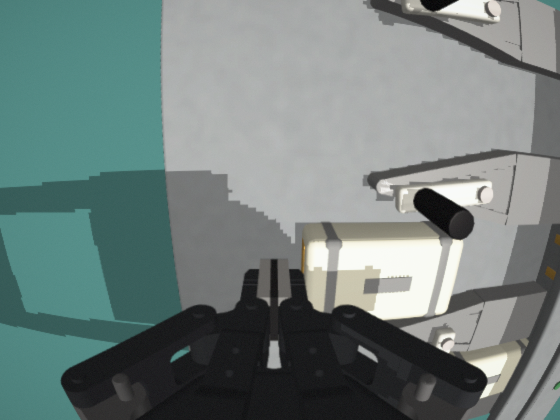

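>>> move_arm([
  [[0, 0, 0], [0, 8, 0], -1],
  [[0, 0, 0], [0, 8, 0], -1],
  [[0, 0, 0], [0, 8, 0], -1],
  [[0, 0, 0], [0, 8, 0], -1],
  [[0, 0, 0], [0, 8, 0], -1],
  [[0, 0, 0], [0, 8, 0], -1],
  [[0, 0, 0], [0, 0, 0], -1],
])

```text
time: 39.6
ee_pos: [545.7, 51.2, 19.2]
ee_rot: [2.221, 2.22, 0.002]
ft_force: [0.7, -0.1, 1.1]
grip_width: -0.1
```

>>> move_arm([
  [[0, 0, 0], [0, 8, 0], -1],
  [[0, 0, 0], [0, 8, 0], -1],
  [[0, 0, 0], [0, 8, 0], -1],
  [[0, 0, 0], [0, 8, 0], -1],
  [[0, 0, 0], [0, 5, 0], -1],
  [[0, 0, 0], [0, 4, 0], -1],
  [[0, 0, 0], [0, 3, 0], -1],
  [[0, 0, 0], [0, 2, 0], -1],
  [[0, 0, 0], [0, 0, 0], -1],
  [[0, 0, 0], [0, 0, 0], -1],
])

```text
time: 40.85
ee_pos: [590.5, 51.1, 19.2]
ee_rot: [2.221, 2.221, 0.001]
ft_force: [0.5, 0.3, 0.3]
grip_width: 0.1
```

>>> move_arm([
  [[0, 0, 0], [0, 2, 0], -1],
  [[0, 0, 0], [0, 2, 0], -1],
  [[0, 0, 0], [0, 2, 0], -1],
  [[0, 0, 0], [0, 0, 0], -1],
  [[0, 0, 0], [0, 0, 0], -1],
])

```text
time: 41.48
ee_pos: [593.3, 51.2, 18.8]
ee_rot: [-2.219, -2.219, 0.006]
ft_force: [-6.8, 0.2, 4.7]
grip_width: -0.4
```

```bash
python3 -c "
from h import *
o=shot('a21')
"
```

```text
41.625 [593.3  51.2  18.8] [-2.219 -2.219  0.006] [ 0.02  0.56  1.7  -0.    0.89  0.02] [-6.9  0.7  5. ] 0.2843089658616246
```

View pics/a21_wrist.png

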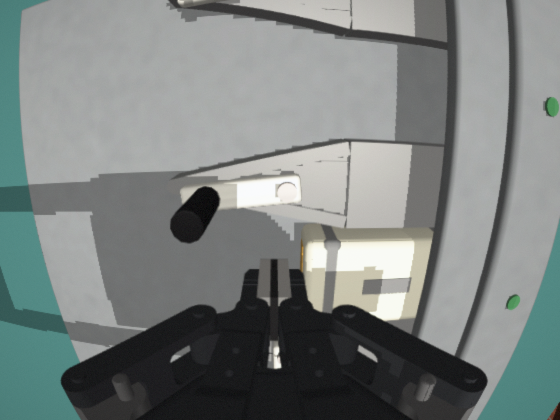

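The pack is home in bay1: it stalled at x = 593.3 with 7 N, the same as the first. Now turn1.

>>> move_arm([
  [[0, 0, 0], [0, -10, 0], -1],
  [[0, 0, 0], [0, -12, 0], -1],
  [[0, 0, 0], [0, -12, -10], -1],
  [[0, 0, 0], [0, 0, -40], -1],
  [[0, 0, 0], [0, 0, -40], -1],
  [[0, 0, 0], [35, 0, 0], -1],
  [[0, 0, 0], [40, 0, 0], -1],
  [[0, 0, 0], [0, 0, 0], -1],
  [[0, 0, 0], [0, 0, 0], -1],
])

```text
time: 42.75
ee_pos: [561.8, 126.0, 109.5]
ee_rot: [2.22, 2.222, -0.0]
ft_force: [-0.0, -1.4, 1.1]
grip_width: -0.5
```

>>> move_arm([
  [[0, 0, 0], [1, 4, 35], -1],
  [[0, 0, 0], [0, 0, 36], -1],
  [[0, 0, 0], [0, 0, 0], -1],
  [[0, 0, 0], [-7, 0, 0], -1],
  [[0, 0, 0], [-7, 0, 0], -1],
  [[0, 0, 0], [-8, 2, 0], -1],
  [[0, 0, 0], [-8, 3, 0], -1],
  [[0, 0, 0], [-4, 3, 0], -1],
  [[0, 0, 0], [-4, 3, 0], -1],
  [[0, 0, 0], [-3, 3, 0], -1],
  [[0, 0, 0], [-3, 3, 0], -1],
  [[0, 0, 0], [0, 0, 0], -1],
])

```text
time: 44.25
ee_pos: [584.4, 83.3, 38.2]
ee_rot: [2.221, 2.22, 0.002]
ft_force: [2.1, 2.8, -0.5]
grip_width: 0.0
```

```bash
python3 -c "
from h import *
o=shot('a22')
"
```

```text
44.4 [583.8  83.3  38.2] [2.221e+00 2.221e+00 1.000e-03] [ 0.07  0.53  1.7  -0.    0.91  0.07] [ 1.6  2.3 -0.2] -0.2706338121332523
```

View pics/a22_wrist.png

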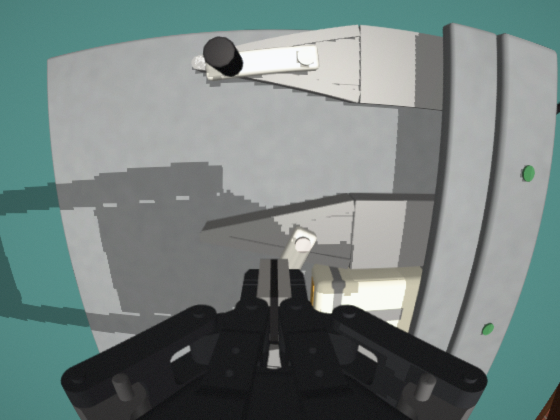

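>>> move_arm([
  [[0, 0, 0], [6, -14, 0], -1],
  [[0, 0, 0], [0, -15, 0], -1],
  [[0, 0, 0], [-16, 0, 0], -1],
  [[0, 0, 0], [-10, 0, 0], -1],
  [[0, 0, 0], [0, 6, 0], -1],
  [[0, 0, 0], [0, 6, 0], -1],
  [[0, 0, 0], [0, 6, 0], -1],
  [[0, 0, 0], [0, 3, 0], -1],
  [[0, 0, 0], [0, 2, 0], -1],
  [[0, 0, 0], [0, 2, 0], -1],
  [[0, 0, 0], [0, 0, 0], -1],
  [[0, 0, 0], [0, 0, 0], -1],
])

```text
time: 45.9
ee_pos: [579.5, 63.4, 38.2]
ee_rot: [2.221, 2.221, 0.001]
ft_force: [-0.9, 0.6, -0.9]
grip_width: -0.2
```

>>> move_arm([
  [[0, 0, 0], [0, -10, 0], -1],
  [[0, 0, 0], [0, -10, 0], -1],
  [[0, 0, 0], [0, 0, -50], -1],
  [[0, 0, 0], [0, 0, -50], -1],
  [[0, 0, 0], [0, 0, -50], -1],
  [[0, 0, 0], [-40, -10, 0], -1],
  [[0, 0, 0], [-30, 0, 0], -1],
  [[0, 0, 0], [0, 0, 0], -1],
  [[0, 0, 0], [0, 0, 0], -1],
])

```text
time: 47.02
ee_pos: [548.5, -6.3, 188.0]
ee_rot: [-2.222, -2.22, -0.0]
ft_force: [0.1, -0.4, -0.3]
grip_width: 0.1
```

```bash
python3 -c "
from h import *
o=shot('a23')
im=o['wrist']['img'][:,:,::-1]
cv2.imwrite('pics/a23z.png',cv2.resize(im[80:240,260:430],None,fx=3.7,fy=3.7,interpolation=cv2.INTER_CUBIC))
"
```

```text
47.175 [548.9  -5.9 187.9] [-2.22  -2.222  0.   ] [-0.09  0.31  1.62  0.    1.21 -0.09] [-0.6  0.5 -1.2] -0.24506674335391468
```

View pics/a23_wrist.png

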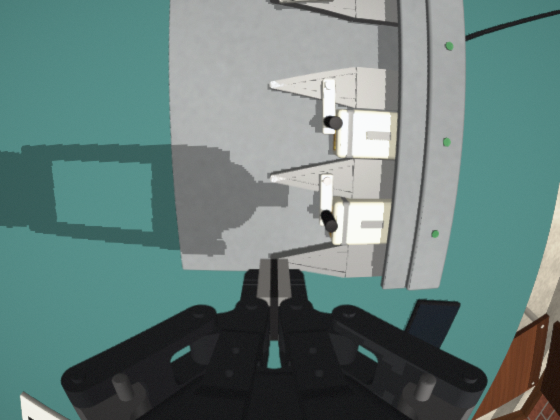

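View pics/a23z.png

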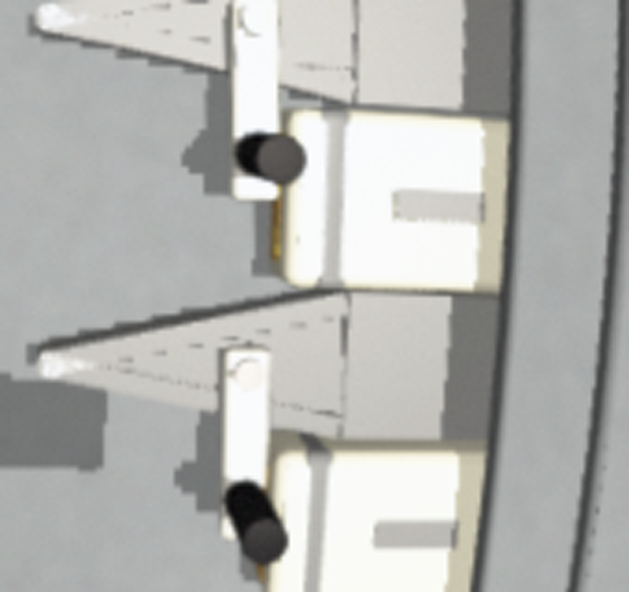

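View pics/a23_side.png

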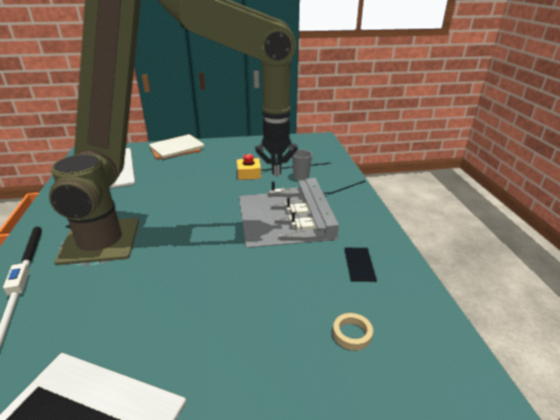

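```bash
python3 -c "
from h import *
o=pickle.load(open('pics/a23.pkl','rb')); w=o['wrist']
Z=lambda u,v:(260+u/3.7,80+v/3.7)
for n,a,b in (('t1 left edge',(232,60),(234,195)),('t1 right',(276,40),(279,125)),('t2 left',(223,352),(222,530)),('t2 right',(268,352),(267,470))):
    p=onplane(w,*Z(*a),31,True);q=onplane(w,*Z(*b),31,True); e=q-p; print(n,p[:2].round(1),q[:2].round(1),np.degrees(np.arctan2(e[0],-e[1])).round(1))
"
```

```text
t1 left edge [593.6  85.6] [594.7  51.8] 1.8
t1 right [604.6  91.1] [605.7  69.8] 2.9
t2 left [593.   11.7] [594.7 -36.5] 2.0
t2 right [604.7  11.8] [605.9 -19.8] 2.3
```

Both bars are square across, measuring about 2° toward shut, at the stop. Next I'll locate the cup relative to the stop for clearance.

```bash
python3 -c "
from h import *
o=pickle.load(open('pics/a23.pkl','rb')); s=o['scene'];d=o['side']
cv2.imwrite('pics/z23.png',np.hstack([cv2.resize(s['img'][140:240,350:450],None,fx=4,fy=4),cv2.resize(d['img'][130:230,225:325],None,fx=4,fy=4)])[:,:,::-1])
"
```

```text
(no output)
```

View pics/z23.png

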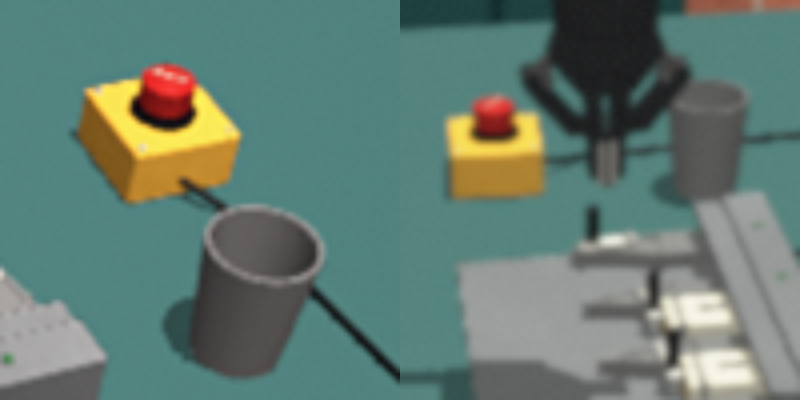

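```bash
python3 -c "
from h import *
o=pickle.load(open('pics/a23.pkl','rb')); s=o['scene'];d=o['side']
print(onplane(s,415.7,201,100),onplane(d,302.5,154,100))
print(onplane(s,350+170/4,140+75/4,84),onplane(d,225+94/4,130+103/4,84))
"
```

```text
[700.30288124 331.31191049 100.        ] [701.17280446 321.33773532 100.        ]
[493.93002122 382.29806024  84.        ] [496.22965084 370.56656196  84.        ]
```

>>> move_arm([
  [[0, 0, 0], [48, -7, 0], -1],
  [[0, 0, 0], [48, -7, 0], -1],
  [[0, 0, 0], [48, -7, 0], -1],
  [[0, 0, 0], [49, -7, 0], 1],
  [[0, 0, 0], [49, -7, 0], 1],
  [[0, 0, 0], [49, -7, 0], 1],
  [[0, 0, 0], [49, -7, 0], 1],
  [[0, 0, 0], [48, -7, 0], 1],
  [[0, 0, 0], [0, 0, 40], 1],
  [[0, 0, 0], [0, 0, 20], 1],
  [[0, 0, 0], [0, 0, 0], 1],
  [[0, 0, 0], [0, 0, 0], 1],
])

```text
time: 48.68
ee_pos: [493.6, 381.9, 128.8]
ee_rot: [2.221, 2.222, 0.002]
ft_force: [0.1, -0.4, 0.1]
grip_width: 85.4
```

>>> move_arm([
  [[0, 0, 0], [0, 0, 0], 1],
  [[0, 0, 0], [0, 0, 0], 1],
])

```text
time: 48.92
ee_pos: [493.9, 381.4, 129.2]
ee_rot: [2.222, 2.221, 0.003]
ft_force: [-0.5, 0.3, 0.1]
grip_width: 85.2
```

```bash
python3 -c "
from h import *
o=shot('a24')
w=o['wrist']
h=cv2.cvtColor(w['img'],cv2.COLOR_RGB2HSV)
m=cv2.inRange(h,(0,200,120),(6,255,255)); cn=max(cv2.findContours(m,0,2)[0],key=cv2.contourArea); print(cv2.boundingRect(cn))
P=np.array([onplane(w,*p,80,True)[:2] for p in cn[:,0]],np.float32); print(P.min(0),P.max(0))
"
```

```text
49.075 [493.6 381.2 128.7] [2.222e+00 2.221e+00 1.000e-03] [0.59 0.46 1.54 0.   1.14 0.59] [ 0.7 -0.1 -0.4] 85.5284154559577
(241, 197, 64, 65)
[473.9429  363.96793] [513.7145  407.36237]
```

View pics/a24_wrist.png

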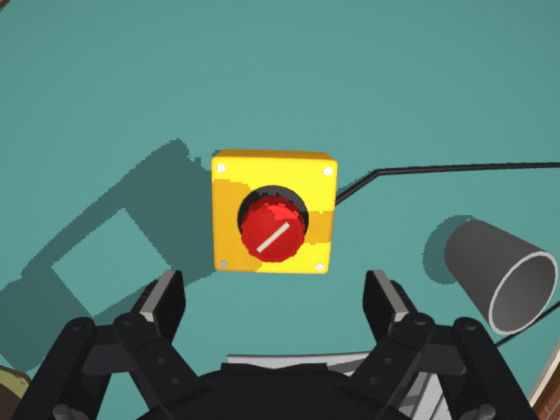

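The head is centred at (273,229) between the open fingers, and its mark shows it turned. The cup is well clear. I'll descend and grip.

>>> move_arm([
  [[0, 0, 0], [1.5, 0, 35], 1],
  [[0, 0, 0], [0, 0, 25], 1],
  [[0, 0, 0], [0, 0, 13], 1],
  [[0, 0, 0], [0, 0, 0], 1],
  [[0, 0, 0], [0, 0, 0], 1],
  [[0, 0, 0], [0, 0, 0], -1],
  [[0, 0, 0], [0, 0, 0], -1],
  [[0, 0, 0], [0, 0, 0], -1],
  [[0, 0, 0], [0, 0, 0], -1],
  [[0, 0, 0], [0, 0, 0], -1],
])

```text
time: 50.32
ee_pos: [493.4, 382.9, 56.0]
ee_rot: [2.222, 2.221, 0.001]
ft_force: [-1.9, -1.3, 5.0]
grip_width: 38.5
```

```bash
python3 -c "
from h import *
o=shot('a25')
s=o['scene'];d=o['side']
cv2.imwrite('pics/z25.png',np.hstack([cv2.resize(s['img'][110:210,340:440],None,fx=4,fy=4),cv2.resize(d['img'][100:200,200:300],None,fx=4,fy=4)])[:,:,::-1])
"
```

```text
50.475 [493.4 382.9  56. ] [2.222e+00 2.221e+00 1.000e-03] [0.59 0.54 1.61 0.   0.99 0.59] [-1.4 -0.3  5.3] 38.56027408607785
```

View pics/a25_wrist.png

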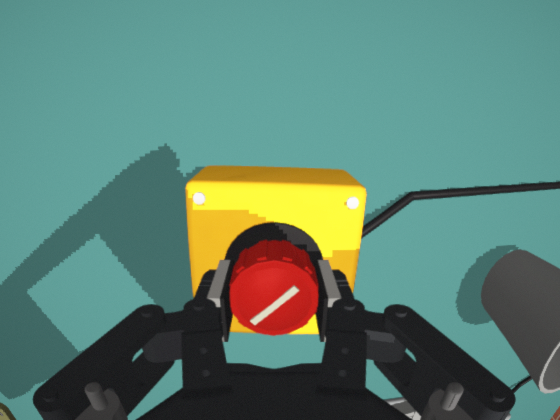

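View pics/z25.png

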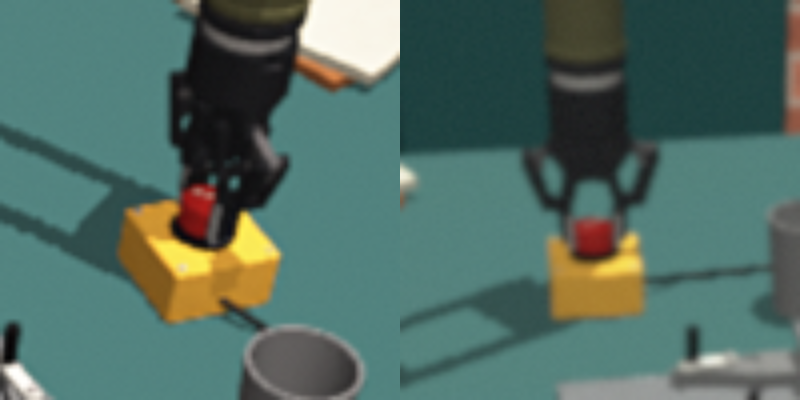

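The head is gripped at 38.5 mm. I'll twist clockwise while lifting in step with the screw.

>>> move_arm([
  [[0, 0, 1], [0, 0, -1.3], -1],
  [[0, 0, 1], [0, 0, -1.3], -1],
  [[0, 0, 1], [0, 0, -1.3], -1],
  [[0, 0, 1], [0, 0, -1.3], -1],
  [[0, 0, 0], [0, 0, 0], -1],
  [[0, 0, 0], [0, 0, 0], -1],
])

```text
time: 51.22
ee_pos: [493.3, 382.9, 61.0]
ee_rot: [-2.633, -1.713, -0.001]
ft_force: [-2.0, -1.2, 6.7]
grip_width: 37.8
```

```bash
python3 -c "
from h import *
o=shot('a26'); print(o['state']['wrist_torque'])
"
```

```text
51.375 [493.3 382.9  61.1] [-2.633e+00 -1.713e+00 -1.000e-03] [0.59 0.54 1.6  0.   1.   1.01] [-2.  -0.1  7.4] 38.18562030756468
[-0.08530146  0.24846758 -0.042512  ]
```

View pics/a26_wrist.png

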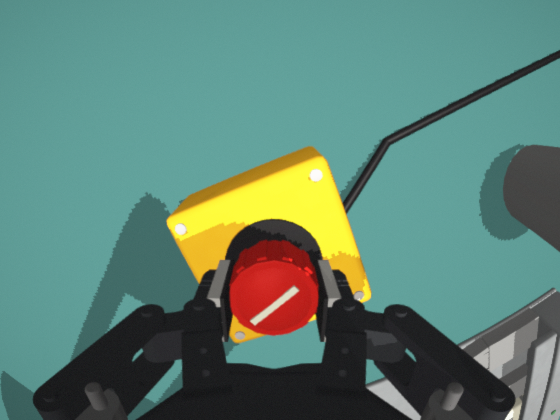

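The mark holds its angle relative to the fingers, so the head is turning with the gripper. I'll continue.

>>> move_arm([
  [[0, 0, 1], [0, 0, -1.3], -1],
  [[0, 0, 1], [0, 0, -1.3], -1],
  [[0, 0, 1], [0, 0, -1.3], -1],
  [[0, 0, 0.64], [0, 0, -0.9], -1],
  [[0, 0, 0], [0, 0, 0], -1],
  [[0, 0, 0], [0, 0, 0], -1],
])

```text
time: 52.12
ee_pos: [493.2, 382.9, 65.8]
ee_rot: [-2.91, -1.183, -0.001]
ft_force: [-1.9, -0.7, 5.4]
grip_width: 38.4
```

```bash
python3 -c "
from h import *
o=shot('a27'); print(o['state']['wrist_torque'])
"
```

```text
52.275 [493.2 382.9  65.8] [-2.910e+00 -1.183e+00 -1.000e-03] [0.59 0.53 1.6  0.   1.01 1.39] [-2.4 -0.2  6. ] 38.16764848562736
[-0.06948657  0.32453165  0.00994214]
```

View pics/a27_wrist.png

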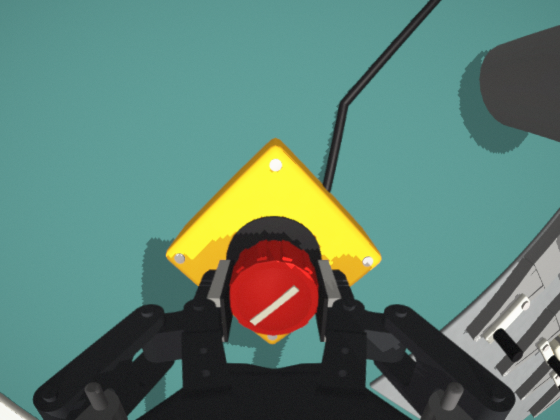

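>>> move_arm([
  [[0, 0, 0.4], [0, 0, -0.3], -1],
  [[0, 0, 0.4], [0, 0, -0.2], -1],
  [[0, 0, 0], [0, 0, 0], -1],
  [[0, 0, 0], [0, 0, 0], -1],
])

```text
time: 52.78
ee_pos: [493.3, 382.9, 66.1]
ee_rot: [2.955, 1.066, 0.001]
ft_force: [-2.0, 1.2, 5.5]
grip_width: 38.5
```

```bash
python3 -c "
from h import *
o=shot('a28'); print(o['state']['wrist_torque'])
"
```

```text
52.925 [493.2 382.9  66.1] [2.955e+00 1.066e+00 1.000e-03] [ 0.59  0.53  1.6  -0.    1.01  1.47] [-2.   0.3  5.4] 38.430933459110676
[-0.01448229  0.31078807  1.63190358]
```

View pics/a28_wrist.png

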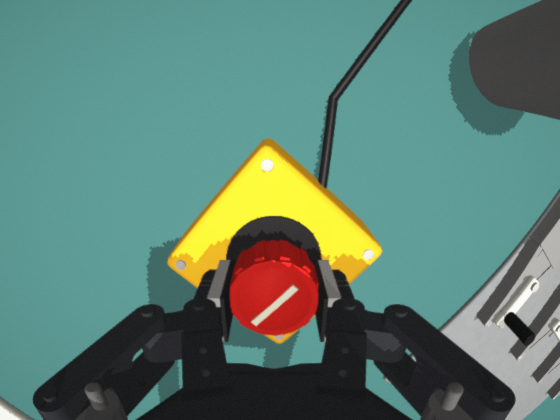

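The wrist torque jumped to 1.6 N m at the end stop, so the head is fully released. I'll open, rise straight up and check.

>>> move_arm([
  [[0, 0, 0], [0, 0, 0], 1],
  [[0, 0, 0], [0, 0, 0], 1],
  [[0, 0, 0], [0, 0, 0], 1],
  [[0, 0, 0], [0, 0, 0], 1],
  [[0, 0, 0], [0, 0, -20], 1],
  [[0, 0, 0], [0, 0, -40], 1],
  [[0, 0, 0], [0, 0, -50], 1],
  [[0, 0, 0], [0, 0, -40], 1],
  [[0, 0, 0], [60, 0, 0], 1],
  [[0, 0, 0], [60, 0, 0], 1],
  [[0, 0, 0], [0, 0, 0], 1],
  [[0, 0, 0], [0, 0, 0], 1],
])

```text
time: 54.42
ee_pos: [585.5, 458.3, 214.4]
ee_rot: [2.958, 1.057, -0.004]
ft_force: [0.1, -0.1, -0.3]
grip_width: 85.2
```

```bash
python3 -c "
from h import *
o=shot('a29')
s=o['scene'];d=o['side']
cv2.imwrite('pics/z29.png',np.hstack([cv2.resize(s['img'][120:280,225:445],None,fx=2.7,fy=2.7)[:,:400],cv2.resize(s['img'][120:228,350:450],None,fx=4,fy=4)])[:,:,::-1])
cv2.imwrite('pics/z29b.png',cv2.resize(d['img'][130:300,210:400],None,fx=3.5,fy=3.5)[:,:,::-1])
"
```

```text
54.575 [585.  457.9 215.9] [ 2.958e+00  1.057e+00 -1.000e-03] [ 0.61  0.55  1.13 -0.    1.46  1.49] [ 0.2  0.9 -0.1] 85.21393285231197
```

View pics/z29.png

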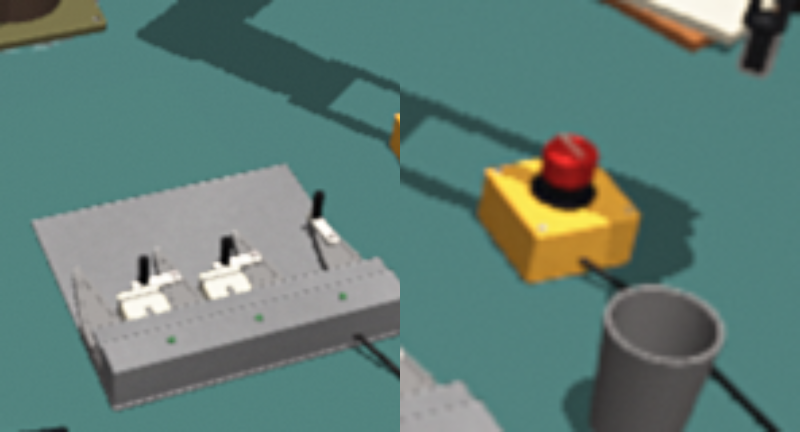

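View pics/z29b.png

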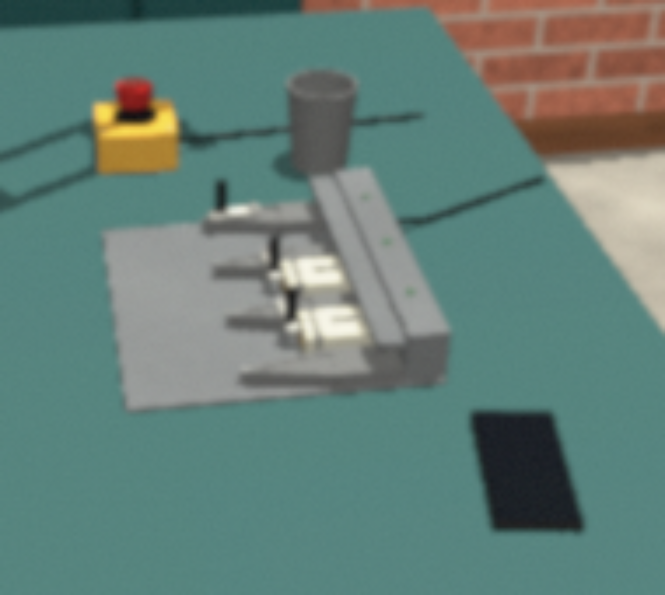

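View pics/a29_scene.png

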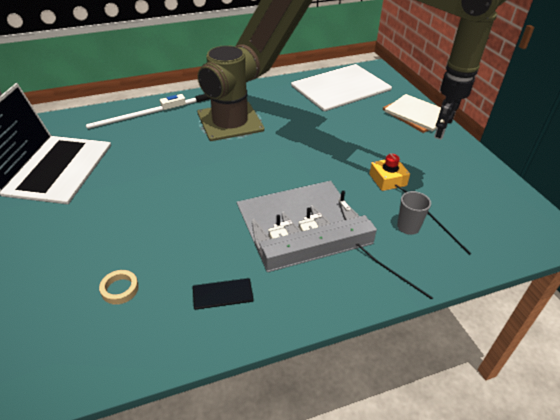

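View pics/a29_wrist.png

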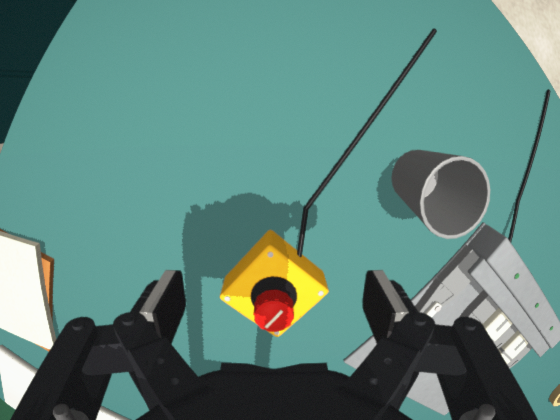

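The head is up, with its mark again lined up with the box as at the start. The packs are home behind their bars, and the phone, tape and cup have not moved. I'll do a numeric check of the button height and bystanders, then hand in.

```bash
python3 -c "
from h import *
a=cv2.imread('pics/scene0.png')
b=cv2.imread('pics/a4_scene.png'); c=cv2.imread('pics/a29_scene.png')
for n,i in (('start',a),('pressed',b),('now',c)):
    h=cv2.cvtColor(i,cv2.COLOR_BGR2HSV); m=cv2.inRange(h,(0,180,120),(6,255,255))|cv2.inRange(h,(174,180,120),(180,255,255))
    nn,l,st,ce=cv2.connectedComponentsWithStats(m); k=1+st[1:,4].argmax(); print(n,st[k],ce[k].round(1))
d=cv2.absdiff(a,c).max(2)
for n,(x0,y0,x1,y1) in dict(tape=(95,265,142,308),phone=(188,275,258,312),cup=(395,190,432,236)).items(): print(n,(d[y0:y1,x0:x1]>40).sum())
env.finish_job()
"
```

```text
start [386 154  13  12 102] [392.4 159.9]
pressed [386 157  13  12 101] [391.7 162.8]
now [386 155  13  12  96] [392.2 159.9]
tape 0
phone 0
cup 11
the job is handed in; nothing more can be done
```

The job is done and handed in at about 55 s of the 210 s allowed.

- **Stop button, pressed:** I pressed it first. It bottomed out at z = 83.6 mm, with the force rising to 16 N.
- **Packs:** Two were on the counter. I slid one home into bay2 and one into bay1. Both stalled against the end-stop at the same place, with 7–8 N.
- **Turnbuttons:** I turned turn2 and turn1 square across behind their packs. Both measured about 2° past square in the wrist image, which is around their end stop. Turn0 and bay0 were left empty and open.
- **Stop button, released:** I then twisted it clockwise about 50° in total. The gripper rose 10 mm and the wrist torque jumped to 1.6 N m at the end stop.

**Last checks:**
- **Stop button:** The head is back at its starting image height (row 159.9, against 162.8 when pressed).
- **Packs and turnbuttons:** They were in place in the last pictures.
- **Bystanders:** The phone and tape show no image change. The cup region differs by 11 pixels, and the cup looks unmoved.

One disagreement remained: the wrist camera and the fixed cameras differed by about 3–5 mm on where the dock lies in y. I used a value between them, and both packs went in without snagging.

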